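# Roll the cleaning roller across a bare circuit board

### The job

Clean the bare blue circuit board by rolling the red cleaning roller across it: pushing its top with the fingertips, roll it along the metal carrier, over the board and onto the yellow stop strip. Leave it there at rest, lying along the strip with its middle line over the strip and both ends of the strip showing. Make it roll rather than drag it, do not reach down around it, grip it or lift it, touch neither the board nor its carrier, and leave the other things on the bench where they are.

Things in the scene. Friction and masses are not known exactly. Their poses are not given: they have to be found in the camera images.
- roller: Red cleaning roller, black end caps: plain solid cylinder, 44 mm across, 130 mm long, about 0.3 kg, lying on the carrier. It resists rolling a little: moved slowly, it stops within a few mm. Origin at the middle of its axis, 22 mm above the carrier's top (its highest line is 54 mm above the bench). Its x axis is the cylinder's axis; y and z turn as it rolls, z up at the start.
- strip: Yellow painted stop strip across the carrier's top, 166 mm long (x), 24 mm wide (y), flush, no bump, 120 to 210 mm from the roller's start on the other side of the board (+y or -y side), roughly parallel to the roller. Origin at its centre on the carrier's top, 10 mm above the bench; x runs along the strip, y across it.
- carrier: Fixed flat metal plate 180 (x) by 330 (y) by 10 mm with a bare blue circuit board, 150 (x) by 84 mm (y), let in flush at its middle: the whole top is one smooth plane 10 mm above the bench. Origin at the centre of its underside; the roller is rolled along its y axis, from its start towards the strip.
- jar: Amber glass jar with a blue lid, 48 mm in diameter, 55 mm high, standing on the bench beyond one short end of the carrier. Origin at the centre of its underside. Leave alone.
- spool: Solder spool with green flanges, standing on one of them, wound with bright metal, 50 mm in diameter, 42 mm high, beyond the other end of the carrier. Origin at the centre of its underside. Leave alone.
- heatsink: Finned aluminium heatsink 40 by 60 by 26 mm on the bench beyond the carrier's far long side. Origin at the centre of its underside. Leave alone.
- screwdriver: Screwdriver with an orange handle, 160 mm long, lying on the bench along the carrier's far long side. Origin under the middle of its length. Leave alone.
There are look-alikes about, which are no part of the job. Of the things that look like the roller, the middle-sized one is meant.

How it is judged:
By the outcome, as a careful person would: the job done as asked, in the order asked, and still so for the second after the job is handed in, with the robot touching nothing.
It also fails if it takes over 61 s, if anything falls off the work surface, if the arm or the gripper's body presses on something with over 40 N, if the wrist force passes 120 N, or if a joint passes its speed limit or range.

### The arm

A 6-joint arm with a two-finger parallel gripper is mounted at the origin on the work surface. World frame = base frame: x ahead of the robot, y to its left, z up, the work surface at z = 0. Lengths are in m, angles in degrees, forces in N, time in s.
With the tool pointing down it reaches from about 0.4 to 0.925 m from the base axis. Payload 12.5 kg.
Tool frame: the origin (TCP) lies midway between the tips of the shut fingers; the grasp point (between the pads) lies 19 mm behind it; y points along the fingers, x is the direction in which the jaws open and shut, and the axes are right-handed (so a half turn about y gives the same grasp; the last joint's range is limited). The gripper opens to 95 mm and grips with 3 to 60 N. Pads are 20 mm wide; open, the fingers measure 119 mm over their backs; the gripper's body (75 mm by 180 mm) begins 59 mm behind the grasp point.
Start: joints at [65.741, 28.126, 89.318, -0, 62.55, -6.05], TCP at [0.195, 0.594, 0.18] pointing down, gripper open.
Joint ranges: [-177.58, 177.58], [-47.91, 125.51], [2.72, 160], [-65.01, 245.01], [3.68, 167.84], [-153.87, 153.87]. Speed limits (degrees/s): [127.2, 127.2, 159.86, 180, 180, 180].

### API

Orientations are given as [roll, pitch, yaw] about the fixed x, y, z axes, in that order (R = Rz(yaw) Ry(pitch) Rx(roll)).
In Python, from station import r gives the robot as it stands. The module is installed in compiled form; this text tells all that it offers.
- The arm moves only by the shell command python3 -m pendant 'ROWS' [FORCE]. ROWS is JSON, a list that holds one entry, the list of rows, each a list of 5 numbers: the shift along the tool's x, y, z in units of 25 mm (1.0 is 25 mm), then the turn about the tool's y in units of 5 degrees (1.0 is 5 degrees), then the opening, from 0 (shut) to 1 (fully open). In form: [[[x, y, z, yaw, claw], ...]]. A call has 1 to 12 rows; each row shifts and turns the commanded pose from where the row before left it, along the tool's axes as they then stand; what a row does not reach is not made up. A row lasts 1/12 s, in which the tool goes at most 41.7 mm and 7.16 degrees, less where a joint would pass 70% of its speed; a pose out of reach is approached as far as the arm can. A call is refused whole if a number of a shift passes 1 or a number of a turn 1, either way. A call with a gripper value outside its range is refused whole. The fingers move at their own pace and stop on an object; FORCE is the grip in N (left out, the last holds). Time passes only in rows, so rows that do not move let the fingers close. It gives the time, the measured TCP pose, the force and the opening at its end, in the units of the state.
- r.observe(): the state, without advancing time (a new reading comes with each control period).
- r.get_image(name): name is "scene" or "top"; returns the picture (400x640x3 uint8, blue, green, red); there is no depth.
- r.camera_info(name): a dict with "K" (3x3 intrinsics, pixels), "k1" (the pictures are not rectified: a ray, as slopes to the right and down, at radius r is drawn at 1 + k1 r^2 times it, then the intrinsics apply), "eye" and "attitude" of the camera in the world. Camera axes: x right, y down, z forward; pixel columns grow to the right and rows downward; lengths in m; the calibration is good to about 2 mm. A picture is of the moment at which its call begins. camera_info takes no time and is no camera call.
- r.sign_off(): hands the job in, once; it reports no verdict.
Trained networks look in the newest picture that a camera, given by its name, has taken for a name from the list of things; names that differ only in an ending like _2 or _b are one class to them, and where a whole thing is asked for, a point or a joint stands for the part that bears it (a point fixed in the world has none). Each returns a list of dicts, best first, with "p" (0 to 1); they miss things now and then, are a little off and sometimes report something else, mostly with a low value. They report only what shows in the picture. A call takes as long as a camera call. They do not tell look-alikes from the thing itself.
- r.recognise(name, camera): "point" ([column, row] in pixels, amid what is visible of it).
- r.mark_of(name, camera): "point" ([column, row] in pixels: a listed point, or the origin of a listed thing).
The state is a dict: "t": time; "joint_positions": joint angles; "dq": joint speeds; "tau": joint torques, N m; "tcp_pos": TCP position; "orientation": TCP orientation; "ft_force": force on the tool from outside, world axes, zero at the start; "ft_torque": the same for the moment, N m; "width": finger opening in m.
Only numpy, scipy, OpenCV 4.12 (cv2) and the standard library are available. Lean on these libraries where they do the work, as an engineer would, in place of code of your own. Each camera call takes 0.05 s, during which the arm holds its last target.

## Working session

There is one attempt and no reset: what is moved stays moved. The work goes in short steps, Python scripts to look and compute and a shell command to move; the robot and the scene stay as the last step left them, time stands still between calls to the robot, and variables do not carry over. Pictures are saved under pics/ and viewed, and the job is handed in when it is done.

```bash
mkdir -p pics; cat > h.py <<'E'
import numpy as np, cv2
from station import r
def ray(cam,px):
    c=r.camera_info(cam);K=np.array(c["K"]);k=c["k1"]
    d=np.array([(px[0]-K[0,2])/K[0,0],(px[1]-K[1,2])/K[1,1]]);u=d.copy()
    for _ in range(30): u=d/(1+k*(u@u))
    return u
def att(c):
    A=np.array(c["attitude"],float)
    if A.shape==(3,3): return A
    from scipy.spatial.transform import Rotation as R
    return R.from_euler('xyz',A,degrees=True).as_matrix()
def world(cam,px,z):
    c=r.camera_info(cam);u=ray(cam,px)
    d=att(c)@np.array([u[0],u[1],1]);e=np.array(c["eye"])
    return e+d*(z-e[2])/d[2]
def proj(cam,P):
    c=r.camera_info(cam);K=np.array(c["K"]);p=att(c).T@(np.array(P)-np.array(c["eye"]))
    u=p[:2]/p[2];u=u*(1+c["k1"]*(u@u));return K[0,0]*u[0]+K[0,2],K[1,1]*u[1]+K[1,2]
E
python3 - <<'E'
from h import *
for n in("scene","top"):
    print(n,r.camera_info(n)); cv2.imwrite(f"pics/{n}0.png",r.get_image(n))
print(r.observe())
for n in ("roller","strip","carrier"):
    for cam in ("scene","top"):
        print(n,cam,r.mark_of(n,cam))
E
```

```text
scene {'K': array([[442.21502764,   0.        , 316.02496385],
       [  0.        , 442.21502764, 195.89624882],
       [  0.        ,   0.        ,   1.        ]]), 'k1': -0.01585530578797011, 'eye': array([ 1.21779571, -0.71360409,  0.70912982]), 'attitude': array([-123.12087118,   -1.0905408 ,   41.32265944])}
top {'K': array([[407.83030048,   0.        , 321.2442676 ],
       [  0.        , 407.83030048, 198.36594326],
       [  0.        ,   0.        ,   1.        ]]), 'k1': -0.021259241932743228, 'eye': array([0.3539714 , 0.03603327, 0.99056855]), 'attitude': array([-166.83011459,   -0.20724228,  -85.93922521])}
{'t': 0.1, 'joint_positions': array([ 6.57426318e+01,  2.81597854e+01,  8.93448467e+01,  1.41044027e-03,
        6.25515807e+01, -6.05101509e+00]), 'dq': array([-0.04538562, -0.03501931, -0.06278205,  0.00680573, -0.04631796,
        0.06388659]), 'tau': array([ 3.11388620e-03, -6.13628125e+01, -2.58609563e+01,  6.94210804e-02,
        4.69903811e-02, -8.72007217e-05]), 'tcp_pos': array([0.1951527, 0.5934951, 0.1795408]), 'orientation': array([-8.99928303e+01,  5.57677710e-02,  7.17929996e+01]), 'ft_force': array([-0.11844043, -0.75354646,  0.30835888]), 'ft_torque': array([-0.02598272, -0.00402144, -0.01036482]), 'width': 0.09522274630582142}
roller scene [{'point': [203.5, 207.2], 'p': 0.76}, {'point': [296.2, 217.7], 'p': 0.62}, {'point': [302.8, 296.9], 'p': 0.61}]
roller top [{'point': [360.8, 204.6], 'p': 0.93}, {'point': [439.3, 133.0], 'p': 0.85}]
strip scene [{'point': [321.6, 195.1], 'p': 0.72}]
strip top [{'point': [290.1, 218.0], 'p': 0.89}]
carrier scene [{'point': [310.1, 217.5], 'p': 0.83}, {'point': [320.9, 196.1], 'p': 0.24}]
carrier top [{'point': [330.3, 209.9], 'p': 0.97}]
```

View pics/scene0.png

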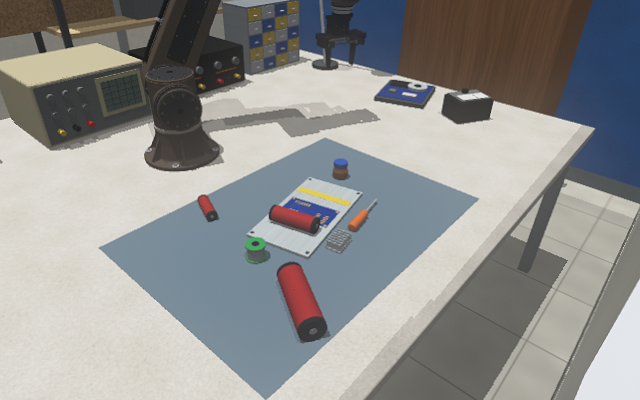

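View pics/top0.png

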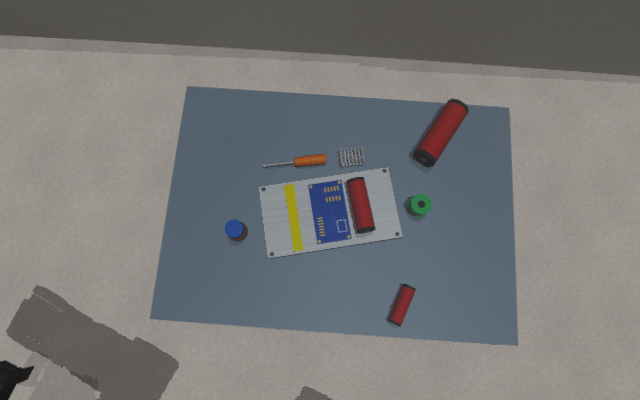

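The top view shows the middle-sized roller on the carrier at (361,205), the board at (330,212), the strip at (293,217), the jar at (236,230) and the spool at (420,205). The look-alikes are the large roller at (440,133) and the small one at (402,305). Next I'll measure the poses.

```bash
cat > m.py <<'E'
from h import *
from scipy.optimize import least_squares
def biggest(mask,near):
    n,l,s,c=cv2.connectedComponentsWithStats(mask.astype(np.uint8))
    i=min([i for i in range(1,n) if s[i,4]>60],key=lambda i:np.hypot(*(c[i]-near)))
    return l==i
def pose(mask,cam,z):
    v,u=np.nonzero(mask); P=np.array([world(cam,(a,b),z)[:2] for a,b in zip(u,v)])
    m=P.mean(0);w,V=np.linalg.eigh(np.cov(P.T)); rect=cv2.minAreaRect((P*1000).astype(np.float32))
    return m,np.degrees(np.arctan2(V[1,1],V[0,1]))%180,rect[1],np.array(rect[0])/1000
def near(cam,name,i):
    return proj(cam,i)
def measure(cam,nr,ns):
    im=r.get_image(cam);h=cv2.cvtColor(im,cv2.COLOR_BGR2HSV).astype(int)
    H,S,V=h[...,0],h[...,1],h[...,2]
    red=biggest(((H<6)|(H>172))&(S>130)&(V>60),nr)
    yel=biggest((H>20)&(H<34)&(S>130)&(V>120),ns)
    return im,pose(red,cam,0.034),pose(yel,cam,0.010)
E
python3 - <<'E'
from m import *
for cam,nr,ns in(("top",(361,205),(293,217)),("scene",(295,217),(324,196))):
    im,a,b=measure(cam,nr,ns); print(cam,a,b)
    if cam=="top":
        cv2.imwrite("pics/topz.png",cv2.resize(im[150:275,240:420],None,fx=4.4,fy=4.4,interpolation=cv2.INTER_CUBIC))
    else: cv2.imwrite("pics/scz.png",cv2.resize(im[150:270,230:400],None,fx=4.6,fy=4.6,interpolation=cv2.INTER_CUBIC))
for n in("jar","spool","heatsink","screwdriver"): 
    p=r.mark_of(n,"top")[0];print(n,p,world("top",p["point"],0))
E
```

```text
top (array([ 0.57229025, -0.04717125]), np.float64(15.049283961539913), (115.6197509765625, 36.931724548339844), array([ 0.57276776, -0.04657104])) (array([0.53129054, 0.11391128]), np.float64(13.28213268294013), (164.74403381347656, 22.759103775024414), array([0.53236267, 0.11437176]))
scene (array([ 0.55979365, -0.03913406]), np.float64(13.235896337094886), (121.5937271118164, 42.849979400634766), array([ 0.55877277, -0.03965294])) (array([0.53721621, 0.11576484]), np.float64(13.219236356753498), (162.3903350830078, 19.69508934020996), array([0.53424561, 0.11523013]))
jar {'point': [238.9, 231.8], 'p': 0.6} [0.48713287 0.24399674 0.        ]
spool {'point': [414.6, 205.4], 'p': 0.6} [ 0.58414647 -0.18420075  0.        ]
heatsink {'point': [349.6, 155.7], 'p': 0.94} [ 7.02465011e-01 -1.55537393e-02 -1.11022302e-16]
screwdriver {'point': [293.6, 160.6], 'p': 0.66} [0.6790294  0.12618387 0.        ]
```

```bash
ls pics
```

```text
scene0.png
scz.png
top0.png
topz.png
```

View pics/topz.png

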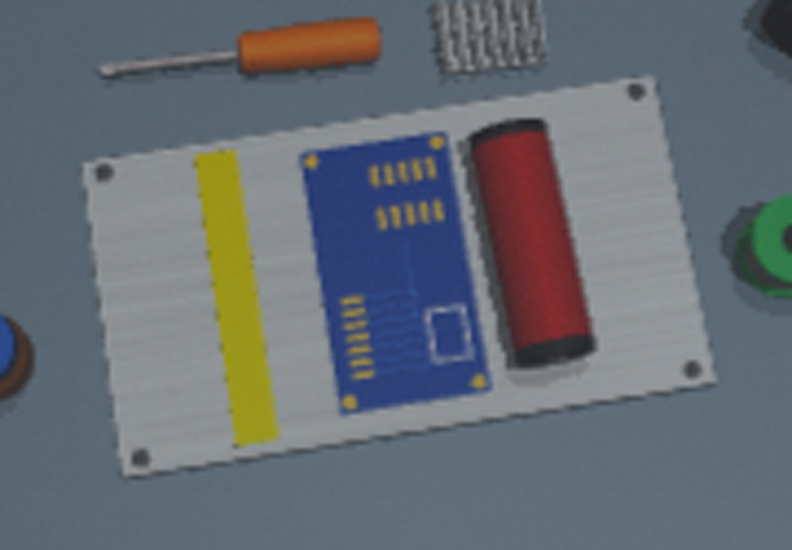

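View pics/scz.png

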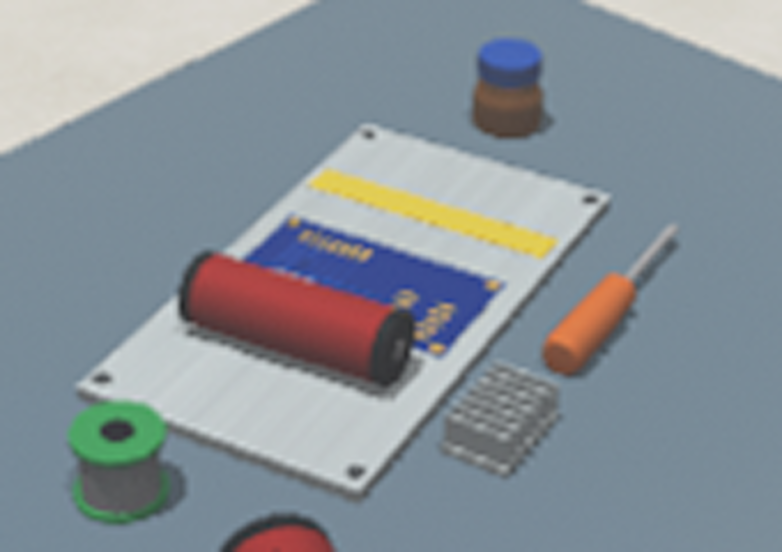

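```bash
cat > fit.py <<'E'
from m import *
def feat(m):
    m=m.astype(float);v,u=np.nonzero(m>0);w=m[v,u];A=w.sum();c=np.array([(u*w).sum(),(v*w).sum()])/A
    C=np.cov(np.vstack([u,v]),aweights=w); wv,V=np.linalg.eigh(C);d=V[:,1]
    return np.array([c[0],c[1],*(3*np.sqrt(wv[1])*d*np.sign(d[np.argmax(abs(d))]))])
def rollmask(cam,x,y,yaw,L,ss=8,R=.022,z=.032):
    eye=np.array(r.camera_info(cam)["eye"]);a=np.array([np.cos(yaw),np.sin(yaw),0]);n=np.array([-a[1],a[0],0]);c=np.array([x,y,z])
    img=np.zeros((400*ss,640*ss),np.uint8)
    th=np.linspace(0,2*np.pi,73)
    for t0,t1 in zip(th[:-1],th[1:]):
        tm=(t0+t1)/2;nm=np.cos(tm)*n+np.array([0,0,np.sin(tm)])
        if (eye-(c+R*nm))@nm<=0: continue
        f=lambda t,s:c+s*L/2*a+R*(np.cos(t)*n+np.array([0,0,np.sin(t)]))
        q=np.array([proj(cam,f(t0,-1)),proj(cam,f(t1,-1)),proj(cam,f(t1,1)),proj(cam,f(t0,1))])
        cv2.fillPoly(img,[np.round(((q+.5)*ss-.5)*16).astype(np.int32)],1,shift=4)
    return img
def ffeat(img,ss=8):
    f=feat(img);f[:2]=(f[:2]+.5)/ss-.5;f[2:]/=ss;return f
def stripmask(cam,x,y,yaw,L,ss=8,W=.024):
    a=np.array([np.cos(yaw),np.sin(yaw),0]);n=np.array([-a[1],a[0],0]);c=np.array([x,y,.010])
    img=np.zeros((400*ss,640*ss),np.uint8)
    q=np.array([proj(cam,c+i*L/2*a+j*W/2*n) for i,j in((1,1),(1,-1),(-1,-1),(-1,1))])
    cv2.fillPoly(img,[np.round(((q+.5)*ss-.5)*16).astype(np.int32)],1,shift=4);return img
def masks(cam,nr,ns):
    im=r.get_image(cam);h=cv2.cvtColor(im,cv2.COLOR_BGR2HSV).astype(int)
    H,S,V=h[...,0],h[...,1],h[...,2]
    return im,biggest(((H<6)|(H>172))&(S>120)&(V>45),nr),(None if ns is None else biggest((H>20)&(H<34)&(S>110)&(V>100),ns))
def fit(model,cam,m,p0):
    t=feat(m)
    s=least_squares(lambda p:ffeat(model(cam,*p))-t,p0,diff_step=1e-2,x_scale=[.01,.01,.05,.01])
    p=s.x.copy();p[2]=np.degrees(p[2]);return p.round(4),np.abs(s.fun).max().round(3), m.sum(), (model(cam,*s.x).sum()/64).round()
E
python3 - <<'E'
from fit import *
for cam,nr,ns in(("top",(361,205),(293,217)),("scene",(295,217),(324,196))):
    im,a,b=masks(cam,nr,ns)
    print(cam,"roller",fit(rollmask,cam,a,[.57,-.045,.25,.115]))
    print(cam,"strip",fit(stripmask,cam,b,[.53,.114,.23,.166]))
# carrier corners (top zoomed picks)
c=[world("top",(240+(u+.5)/4.4-.5,150+(v+.5)/4.4-.5),.01)[:2] for u,v in((83,163),(653,76),(716,382),(125,477))]
c=np.array(c);print(c.round(4),c.mean(0),[np.linalg.norm(c[i]-c[i-1]).round(4) for i in range(4)],[np.degrees(np.arctan2(*(c[i]-c[j])[::-1])).round(2) for i,j in((0,3),(1,2),(0,1),(3,2))])
E
```

```text
Traceback (most recent call last):
  File "fit.py", line 30, in fit
    s=least_squares(lambda p:ffeat(model(cam,*p))-t,p0,diff_step=1e-2,x_scale=[.01,.01,.05,.01])
  File "fit.py", line 30, in <lambda>
    s=least_squares(lambda p:ffeat(model(cam,*p))-t,p0,diff_step=1e-2,x_scale=[.01,.01,.05,.01])
                                   ~~~~~^^^^^^^^
  File "fit.py", line 14, in rollmask
    q=np.array([proj(cam,f(t0,-1)),proj(cam,f(t1,-1)),proj(cam,f(t1,1)),proj(cam,f(t0,1))])
                                                                        ~~~~^^^^^^^^^^^^^
  File "h.py", line 18, in proj
    c=r.camera_info(cam);K=np.array(c["K"]);p=att(c).T@(np.array(P)-np.array(c["eye"]))
ValueError: time passes only in moves, steps and waits
```

```bash
python3 - <<'E'
s=open('h.py').read()
s=s.replace("def ray","_c={}\ndef ci(n):\n    if n not in _c: _c[n]=r.camera_info(n)\n    return _c[n]\ndef ray",1).replace("c=r.camera_info(cam)","c=ci(cam)")
open('h.py','w').write(s)
s=open('fit.py').read().replace("r.camera_info(cam)","ci(cam)");open('fit.py','w').write(s)
E
cat > go.py <<'E'
from fit import *
for cam,nr,ns in(("top",(361,205),(293,217)),("scene",(295,217),(324,196))):
    im,a,b=masks(cam,nr,ns)
    print(cam,"roller",fit(rollmask,cam,a,[.57,-.045,.25,.115]))
    print(cam,"strip",fit(stripmask,cam,b,[.53,.114,.23,.166]))
c=[world("top",(240+(u+.5)/4.4-.5,150+(v+.5)/4.4-.5),.01)[:2] for u,v in((83,163),(653,76),(716,382),(125,477))]
c=np.array(c);print(c.round(4),c.mean(0),[np.linalg.norm(c[i]-c[i-1]).round(4) for i in range(4)],[np.degrees(np.arctan2(*(c[i]-c[j])[::-1])).round(2) for i,j in((0,3),(1,2),(0,1),(3,2))])
E
python3 go.py
```

```text
top roller (array([ 0.5698, -0.0473, 15.0881,  0.1132]), np.float64(0.02), np.int64(737), np.float64(868.0))
top strip (array([ 0.5328,  0.1143, 13.0564,  0.166 ]), np.float64(0.03), np.int64(649), np.float64(673.0))
scene roller (array([ 0.5654, -0.0379, 15.7704,  0.1131]), np.float64(0.013), np.int64(467), np.float64(691.0))
scene strip (array([ 0.5349,  0.1151, 13.0493,  0.1641]), np.float64(0.161), np.int64(232), np.float64(264.0))
[[ 0.6017  0.2065]
 [ 0.6763 -0.1132]
 [ 0.5028 -0.1538]
 [ 0.428   0.1652]] [0.55221557 0.02616961] [np.float64(0.1786), np.float64(0.3283), np.float64(0.1783), np.float64(0.3276)] [np.float64(13.38), np.float64(13.15), np.float64(103.14), np.float64(103.19)]
```

```bash
python3 - <<'E'
s=open('fit.py').read()
s=s.replace("biggest(((H<6)|(H>172))&(S>120)&(V>45),nr)","biggest((im[...,2]>1.5*im[...,1])&(im[...,2]>1.5*im[...,0])&(V>25),nr)")
open('fit.py','w').write(s)
E
python3 go.py
python3 - <<'E'
import cv2
from fit import *
im,a,b=masks("top",(361,205),(293,217));print(a.sum())
o=im.copy();o[a]=(255,255,255)
cv2.imwrite("pics/ma.png",cv2.resize(o[160:260,320:420],None,fx=5,fy=5,interpolation=0))
im,a,b=masks("scene",(295,217),(324,196))
o=im.copy();o[a]=(255,255,255)
cv2.imwrite("pics/mb.png",cv2.resize(o[180:270,250:370],None,fx=5,fy=5,interpolation=0))
E
```

```text
top roller (array([ 0.5694, -0.0467, 15.367 ,  0.1141]), np.float64(0.043), np.int64(805), np.float64(878.0))
top strip (array([ 0.5329,  0.1142, 13.0287,  0.166 ]), np.float64(0.037), np.int64(648), np.float64(671.0))
scene roller (array([ 0.5681, -0.042 , 15.2857,  0.1152]), np.float64(0.09), np.int64(582), np.float64(706.0))
scene strip (array([ 0.5351,  0.1151, 13.2134,  0.1639]), np.float64(0.189), np.int64(231), np.float64(262.0))
[[ 0.6017  0.2065]
 [ 0.6763 -0.1132]
 [ 0.5028 -0.1538]
 [ 0.428   0.1652]] [0.55221557 0.02616961] [np.float64(0.1786), np.float64(0.3283), np.float64(0.1783), np.float64(0.3276)] [np.float64(13.38), np.float64(13.15), np.float64(103.14), np.float64(103.19)]
804
```

```bash
sleep 0; python3 -c "
import cv2,numpy as np
a=cv2.imread('pics/ma.png');b=cv2.imread('pics/mb.png');b=cv2.resize(b,(300,225));a=cv2.resize(a,(450,450));o=np.zeros((450,750,3),np.uint8);o[:,:450]=a;o[:225,450:]=b;cv2.imwrite('pics/mc.png',o)"
```

```text
(no output)
```

View pics/mc.png

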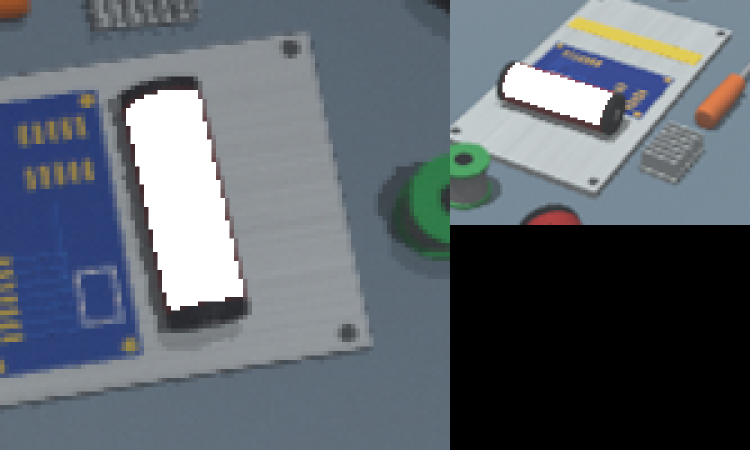

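Estimates in world coordinates:
- Roller: about (0.569, -0.046), axis at about 15.3°.
- Strip: about (0.533, 0.114), at 13.05°.
- Carrier: yaw about 13.2°.

The rolling distance is about 164 mm, in tool +z after a 56.5° turn. I'll put both fingertips along the roller's top and ratchet it forward in short strokes.

```bash
python3 -m pendant '[[[0,0,0,1,0.6],[0,0,0,1,0.6],[0,0,0,1,0.6],[0,0,0,1,0.6],[0,0,0,1,0.6],[0,0,0,1,0.6],[0,0,0,1,0.6],[0,0,0,1,0.6],[0,0,0,1,0.6],[0,0,0,1,0.6],[0,0,0,1,0.6],[0,0,0,0.3,0.6]]]'
```

```text
t: 2.05
tcp_pos: [0.1953, 0.5937, 0.1801]
orientation: [-90.0, -0.0, 15.0]
ft_force: [-0.2, 0.0, 0.6]
width: 0.0572
```

```bash
python3 -m pendant '[[[0.26,0,-1,0,0.6],[0.26,0,-1,0,0.6],[0.26,0,-1,0,0.6],[0.26,0,-1,0,0.6],[0.26,0,-1,0,0.6],[0.26,0,-1,0,0.6],[0.26,0,-1,0,0.6],[0.26,0,-1,0,0.6],[0.26,0,-1,0,0.6],[0.26,0,-1,0,0.6],[0.26,0,-1,0,0.6],[0.26,0,-1,0,0.6]]]'; python3 -m pendant '[[[0.26,0,-1,0,0.6],[0.26,0,-1,0,0.6],[0.26,0,-1,0,0.6],[0.26,0,-1,0,0.6],[0.26,0,-1,0,0.6],[0.26,0,-1,0,0.6],[0.26,0,-1,0,0.6],[0.26,0,-1,0,0.6],[0.26,0,-1,0,0.6],[0.26,0,-1,0,0.6],[0,0,0,0,0.6],[0,0,0,0,0.6]]]'
```

```text
t: 3.05
tcp_pos: [0.3501, 0.3238, 0.1802]
orientation: [-90.0, -0.0, 15.3]
ft_force: [0.1, 0.7, -0.7]
width: 0.0571
t: 4.05
tcp_pos: [0.4786, 0.1001, 0.1799]
orientation: [-90.0, 0.0, 15.2]
ft_force: [-0.4, -0.2, -0.8]
width: 0.0571
```

```bash
python3 -m pendant '[[[0.277,0,-0.989,0,0.6],[0.277,0,-0.989,0,0.6],[0.277,0,-0.989,0,0.6],[0.277,0,-0.989,0,0.6],[0.277,0,-0.989,0,0.6],[0.277,0,-0.989,0,0.6],[0.277,0,-0.989,0,0.6],[0,0.9,0,0,0.6],[0,0.9,0,0,0.6],[0,0.9,0,0,0.6],[0,0.9,0,0,0.6],[0,0,0,0,0.6]]]'; python3 -m pendant '[[[0,0.6,0,0,0.6],[0,0,0,0,0.6]]]'
python3 - <<'E'
from h import *
for n,s in(("top",np.s_[130:280,260:460]),("scene",np.s_[130:280,200:400])): cv2.imwrite(f"pics/{n}1.png",cv2.resize(r.get_image(n)[s],None,fx=4,fy=4,interpolation=2))
E
```

```text
t: 5.05
tcp_pos: [0.5686, -0.0518, 0.0865]
orientation: [-89.8, 0.3, 15.3]
ft_force: [-0.3, 0.3, 0.2]
width: 0.0572
t: 5.22
tcp_pos: [0.57, -0.0523, 0.0742]
orientation: [-89.9, 0.1, 15.3]
ft_force: [-0.3, -0.2, -0.6]
width: 0.0569
```

View pics/scene1.png

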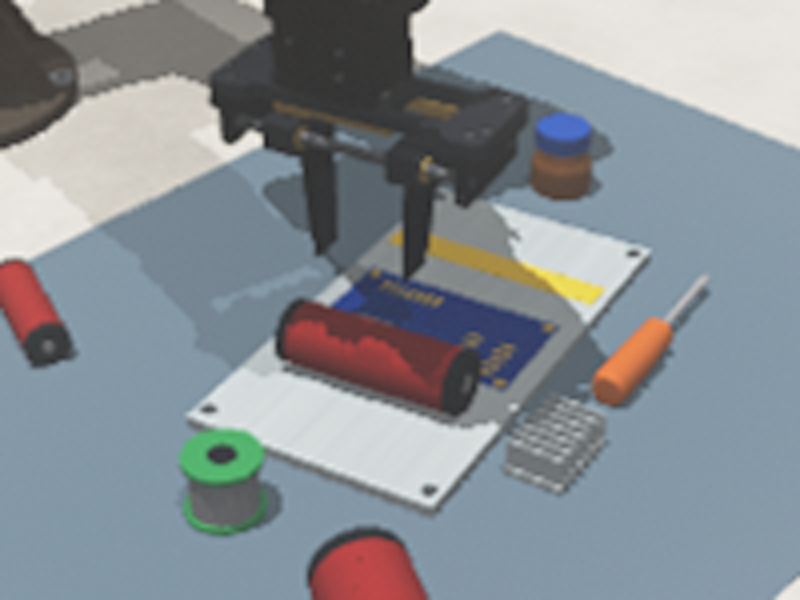

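View pics/top1.png

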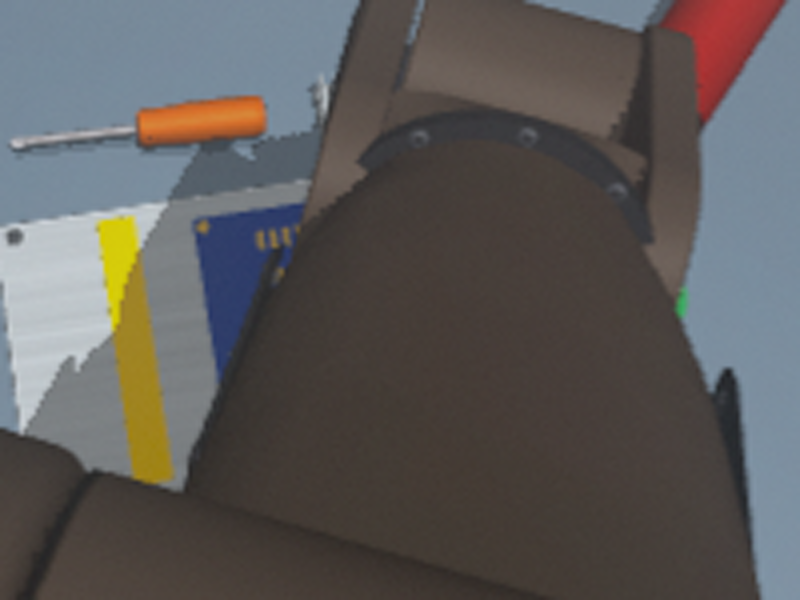

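```bash
python3 - <<'E'
from h import *
for P in((.57,-.0523,.0742),(.569,-.046,.054),(.57,-.0523,.054)):
    u=proj("scene",P);print(P,u,(u[0]-200)*4,(u[1]-130)*4)
print(r.observe()["tcp_pos"])
E
```

```text
(0.57, -0.0523, 0.0742) (np.float64(291.5924262175284), np.float64(206.07268468890877)) 366.36970487011354 304.29073875563506
(0.569, -0.046, 0.054) (np.float64(293.1046326231047), np.float64(211.39094228516572)) 372.41853049241877 325.5637691406629
(0.57, -0.0523, 0.054) (np.float64(291.68080142709766), np.float64(212.58310823139567)) 366.72320570839065 330.3324329255827
[ 0.57082666 -0.05266703  0.07593595]
```

```bash
python3 - <<'E'
from h import *
im=r.get_image("scene");o=cv2.resize(im[145:245,240:350],None,fx=7,fy=6,interpolation=2)
o=np.clip(o.astype(float)*1.8,0,255).astype(np.uint8)
cv2.imwrite("pics/s2.png",o)
E
```

```text
(no output)
```

View pics/s2.png

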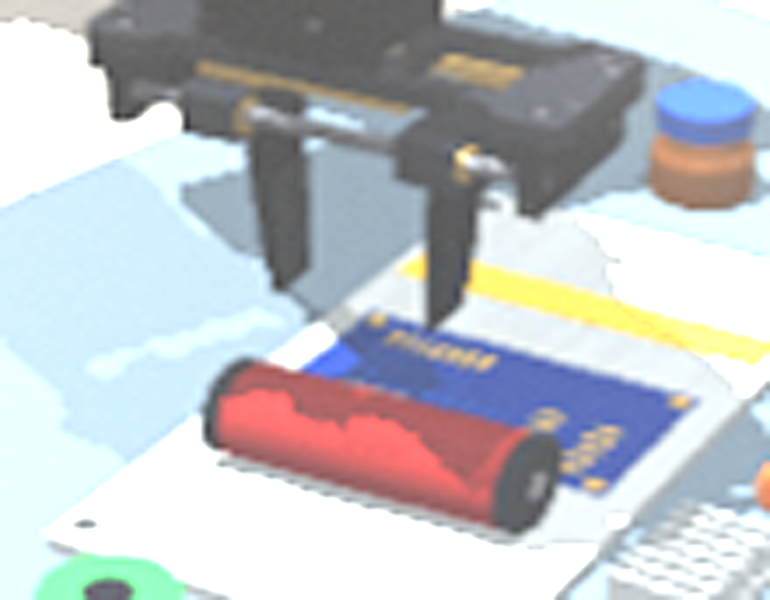

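```bash
python3 - <<'E'
from h import *
print(proj("scene",(0,0,0)),proj("top",(0,0,0)))
im=r.get_image("scene"); cv2.imwrite("pics/s3.png",cv2.resize(im[0:260,100:400],None,fx=2.6,fy=2.3,interpolation=2))
s=r.observe();print(s["tcp_pos"],s["joint_positions"],s["t"])
E
```

```text
(np.float64(182.02945645104893), np.float64(153.2254171680875)) (np.float64(324.5809085189195), np.float64(460.0368126977052))
[ 0.57115754 -0.05300044  0.0763509 ] [-1.19020402e+01  3.11229289e+01  1.02814900e+02  8.83003722e-03
  4.59772239e+01 -2.72214622e+01] 5.4167
```

View pics/s3.png

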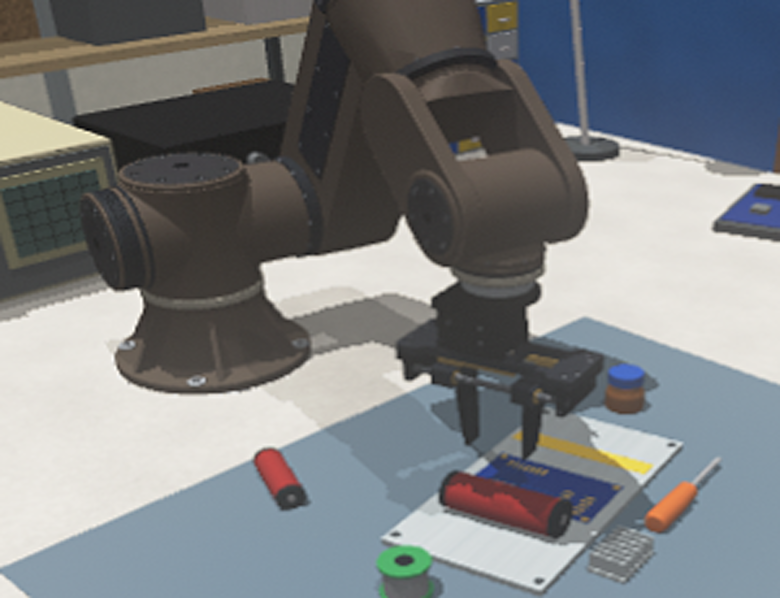

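```bash
python3 - <<'E'
from h import *
T=np.array((.195,.594,.18));x=np.array((np.cos(np.radians(71.8)),np.sin(np.radians(71.8)),0))
for s in(-.0535,.0535):
    for dz in (0,.03,.078): print(s,dz,np.round(proj("top",T+s*x+[0,0,dz]),1))
im=cv2.imread("pics/top0.png")
cv2.imwrite("pics/t0c.png",np.clip(2.*cv2.resize(im[320:400,0:120],None,fx=6,fy=6,interpolation=2),0,255))
for n in ("jar","spool"):
    p=r.mark_of(n,"scene")[0]["point"];print(n,p,world("scene",p,0))
s=cv2.imread("pics/scene0.png");cv2.imwrite("pics/sj.png",cv2.resize(s[145:195,310:370],None,fx=8,fy=8,interpolation=2))
print("jar top",proj("scene",(.487,.244,.055)),proj("scene",(.487,.244,0)))
E
```

```text
-0.0535 0 [ 43.9 368.6]
-0.0535 0.03 [ 33.  371.5]
-0.0535 0.078 [ 13.9 376.6]
0.0535 0 [ -4.  345.4]
0.0535 0.03 [-16.5 347.3]
0.0535 0.078 [-38.5 350.7]
jar [341.9, 177.3] [0.49898314 0.24764684 0.        ]
spool [254.9, 256.2] [ 0.57817632 -0.18968649  0.        ]
jar top (np.float64(339.032100103426), np.float64(161.05247905805237)) (np.float64(338.206170790263), np.float64(176.4020781004375))[ WARN:0@0.860] global loadsave.cpp:1063 imwrite_ Unsupported depth image for selected encoder is fallbacked to CV_8U.
```

View pics/t0c.png

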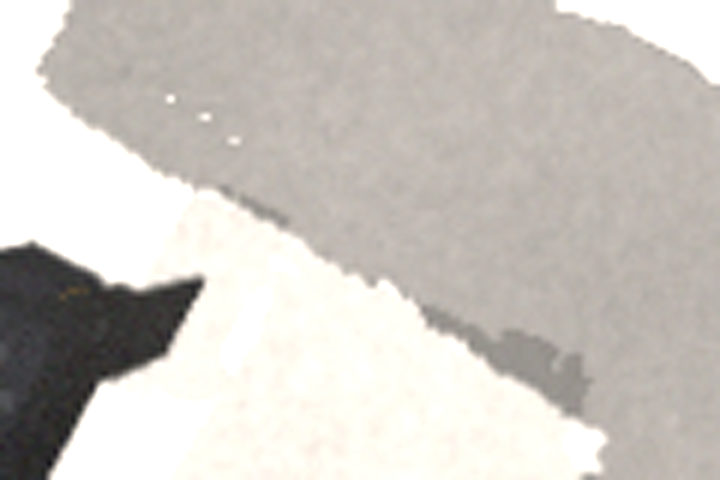

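View pics/sj.png

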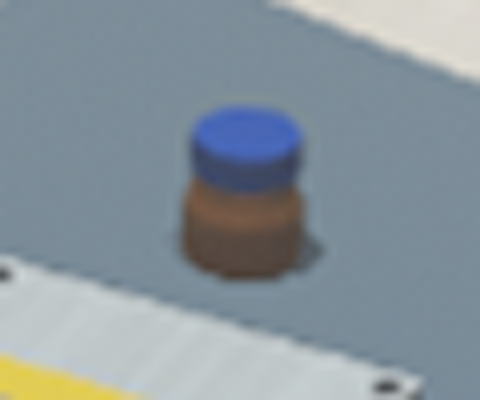

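In the top view and the scene view, the drawn fingertips sit about 30 mm above the reported TCP, directly above where it should be horizontally. So I won't trust z. I'll come down in small steps and look for contact in the force reading.

```bash
python3 -m pendant '[[[0,0.3,0,0,0.6],[0,0.3,0,0,0.6],[0,0,0,0,0.6]]]';for i in 1; do python3 -m pendant '[[[0,0.06,0,0,0.6],[0,0,0,0,0.6]]]'; python3 -m pendant '[[[0,0.06,0,0,0.6],[0,0,0,0,0.6]]]'; python3 -m pendant '[[[0,0.06,0,0,0.6],[0,0,0,0,0.6]]]'; done
python3 - <<'E'
from h import *
im=r.get_image("scene");o=cv2.resize(im[145:245,240:350],None,fx=7,fy=6,interpolation=2)
cv2.imwrite("pics/s4.png",np.clip(o.astype(float)*1.8,0,255).astype(np.uint8))
E
```

```text
t: 5.77
tcp_pos: [0.5699, -0.0531, 0.0585]
orientation: [-89.9, 0.1, 15.3]
ft_force: [-0.3, -0.4, 0.2]
width: 0.0569
t: 5.93
tcp_pos: [0.5705, -0.0532, 0.0581]
orientation: [-90.0, 0.0, 15.3]
ft_force: [-0.1, -0.6, 0.6]
width: 0.0573
t: 6.1
tcp_pos: [0.5707, -0.0532, 0.0569]
orientation: [-90.0, 0.0, 15.3]
ft_force: [-0.1, 0.8, 0.8]
width: 0.0572
t: 6.27
tcp_pos: [0.5707, -0.0532, 0.0554]
orientation: [-90.0, -0.0, 15.3]
ft_force: [0.1, 0.3, 0.7]
width: 0.0571
```

View pics/s4.png

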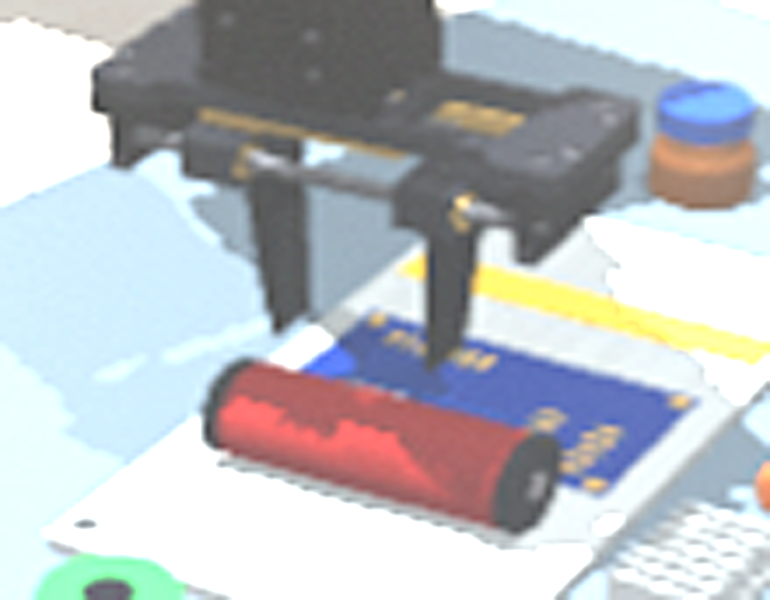

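```bash
python3 -m pendant '[[[0,0.2,0,0,0.6],[0,0.2,0,0,0.6],[0,0.2,0,0,0.6],[0,0,0,0,0.6]]]'
python3 - <<'E'
from h import *
im=r.get_image("scene");o=cv2.resize(im[145:245,240:350],None,fx=7,fy=6,interpolation=2)
cv2.imwrite("pics/s5.png",np.clip(o.astype(float)*1.8,0,255).astype(np.uint8))
E
```

```text
t: 6.65
tcp_pos: [0.5701, -0.0531, 0.0393]
orientation: [-90.0, 0.1, 15.3]
ft_force: [-0.2, 0.0, 0.1]
width: 0.0573
```

View pics/s5.png

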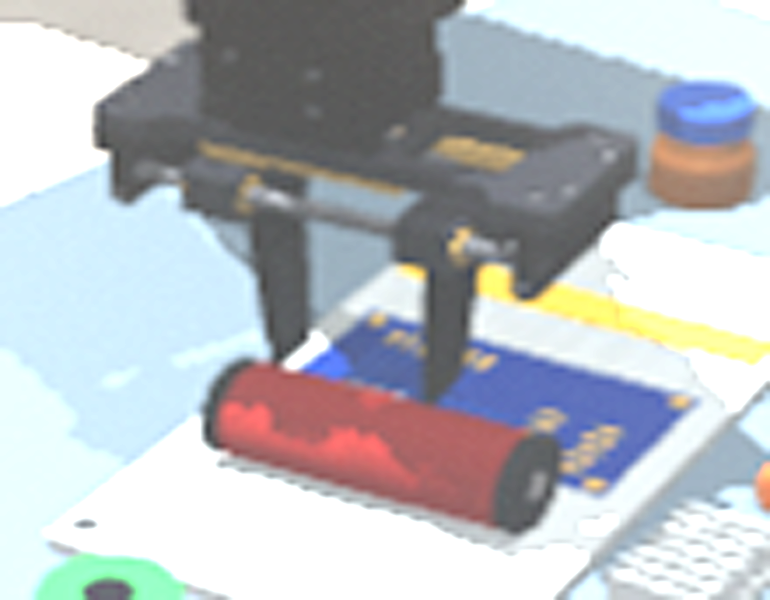

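```bash
python3 - <<'E'
from h import *
T=r.observe()["tcp_pos"]
a=np.array((.9646,.2639,0));n=np.array((-.2639,.9646,0))
z=lambda u:(round((u[0]-240)*7),round((u[1]-145)*6))
for s in(-.034,.034):
  for f in (-.01,.01):
    print(s,f,[z(proj("scene",T+s*a+f*n+[0,0,d])) for d in(0,.03)], "shifted horiz", z(proj("scene",T+s*a+f*n+[-.025,.025,0])))
E
```

```text
-0.034 -0.01 [(267, 424), (265, 367)] shifted horiz (268, 378)
-0.034 0.01 [(294, 401), (292, 344)] shifted horiz (294, 355)
0.034 -0.01 [(431, 468), (431, 410)] shifted horiz (427, 419)
0.034 0.01 [(456, 443), (456, 386)] shifted horiz (452, 396)
```

```bash
python3 -m pendant '[[[0,0.16,0,0,0.6],[0,0.16,0,0,0.6],[0,0,0,0,0.6]]]'
python3 - <<'E'
from h import *
im=r.get_image("scene");o=cv2.resize(im[145:245,240:350],None,fx=7,fy=6,interpolation=2)
cv2.imwrite("pics/s6.png",np.clip(o.astype(float)*1.8,0,255).astype(np.uint8))
E
```

```text
t: 6.95
tcp_pos: [0.5703, -0.0532, 0.0318]
orientation: [-90.0, 0.0, 15.3]
ft_force: [0.4, -0.4, 0.4]
width: 0.0573
```

View pics/s6.png

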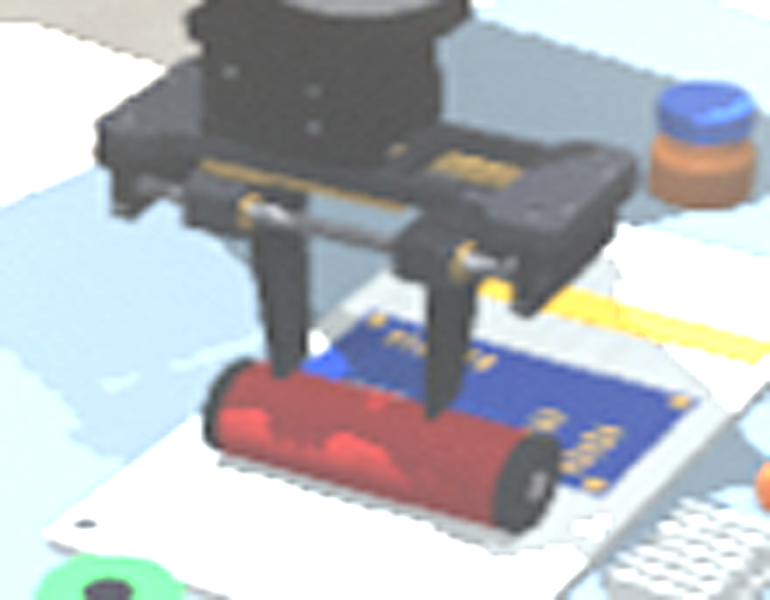

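The tips now hide part of the roller, so they are above it and the offset is purely in z. I'll keep coming down in small steps until I feel contact.

```bash
python3 -m pendant '[[[0,0.1,0,0,0.6],[0,0,0,0,0.6]]]';python3 -m pendant '[[[0,0.05,0,0,0.6],[0,0,0,0,0.6]]]'; python3 -m pendant '[[[0,0.05,0,0,0.6],[0,0,0,0,0.6]]]'
```

```text
t: 7.17
tcp_pos: [0.5706, -0.0532, 0.0297]
orientation: [-90.0, 0.0, 15.3]
ft_force: [0.1, 0.4, 0.7]
width: 0.057
t: 7.33
tcp_pos: [0.5707, -0.0532, 0.0287]
orientation: [-90.0, -0.0, 15.3]
ft_force: [0.5, -0.4, -1.2]
width: 0.0569
t: 7.5
tcp_pos: [0.5706, -0.0532, 0.0274]
orientation: [-90.0, -0.0, 15.3]
ft_force: [-0.1, -0.6, -0.4]
width: 0.0569
```

```bash
python3 -m pendant '[[[0,0.04,0,0,0.6],[0,0,0,0,0.6]]]';python3 -m pendant '[[[0,0.04,0,0,0.6],[0,0,0,0,0.6]]]'; python3 -m pendant '[[[0,0.04,0,0,0.6],[0,0,0,0,0.6]]]'
```

```text
t: 7.67
tcp_pos: [0.5706, -0.0533, 0.0264]
orientation: [-90.0, 0.0, 15.3]
ft_force: [-0.0, -0.4, -0.2]
width: 0.0569
t: 7.83
tcp_pos: [0.5706, -0.0532, 0.0254]
orientation: [-90.0, 0.0, 15.3]
ft_force: [-0.9, -0.4, 0.0]
width: 0.0571
t: 8.0
tcp_pos: [0.5706, -0.0532, 0.0244]
orientation: [-90.0, 0.0, 15.3]
ft_force: [-0.3, 0.8, 0.5]
width: 0.0572
```

```bash
python3 -m pendant '[[[0,0.04,0,0,0.6],[0,0,0,0,0.6]]]';python3 -m pendant '[[[0,0.04,0,0,0.6],[0,0,0,0,0.6]]]'
python3 - <<'E'
from h import *
im=r.get_image("scene");o=cv2.resize(im[145:245,240:350],None,fx=7,fy=6,interpolation=2)
cv2.imwrite("pics/s7.png",np.clip(o.astype(float)*1.8,0,255).astype(np.uint8))
E
```

```text
t: 8.17
tcp_pos: [0.5706, -0.0532, 0.0234]
orientation: [-90.0, 0.0, 15.3]
ft_force: [-0.4, -0.1, 0.6]
width: 0.0572
t: 8.33
tcp_pos: [0.5706, -0.0532, 0.0224]
orientation: [-90.0, 0.0, 15.3]
ft_force: [-0.2, -0.4, -1.3]
width: 0.057
```

View pics/s7.png

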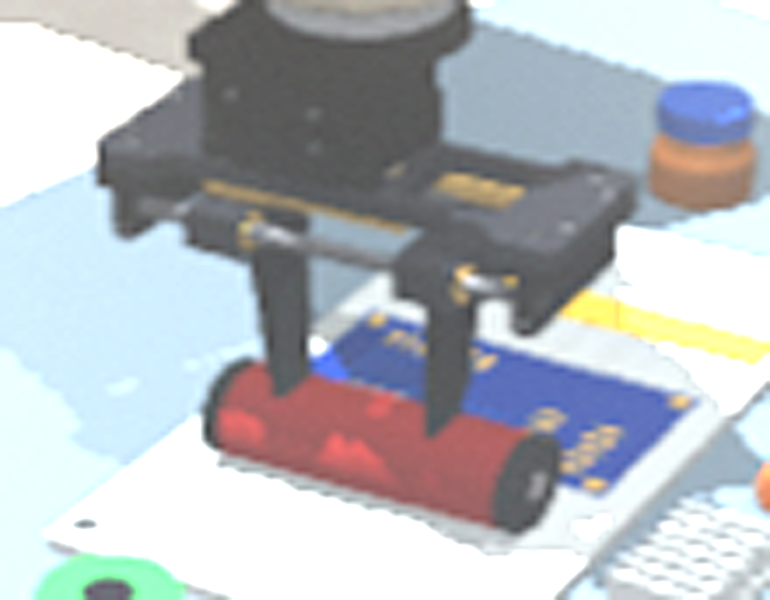

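```bash
python3 -m pendant '[[[0,0.04,0,0,0.6],[0,0,0,0,0.6]]]';python3 -m pendant '[[[0,0.04,0,0,0.6],[0,0,0,0,0.6]]]';python3 -m pendant '[[[0,0.03,0,0,0.6],[0,0,0,0,0.6]]]'
```

```text
t: 8.55
tcp_pos: [0.5706, -0.0532, 0.0214]
orientation: [-90.0, 0.0, 15.3]
ft_force: [-0.1, 0.1, 0.2]
width: 0.0572
t: 8.72
tcp_pos: [0.5706, -0.0532, 0.0204]
orientation: [-90.0, 0.0, 15.3]
ft_force: [0.4, -1.2, -0.1]
width: 0.057
t: 8.88
tcp_pos: [0.5707, -0.0532, 0.0197]
orientation: [-90.0, -0.0, 15.3]
ft_force: [0.1, -0.7, 0.1]
width: 0.0573
```

```bash
python3 -m pendant '[[[0,0.03,0,0,0.6],[0,0,0,0,0.6]]]';python3 -m pendant '[[[0,0.03,0,0,0.6],[0,0,0,0,0.6]]]'
python3 - <<'E'
from h import *
im=r.get_image("scene");o=cv2.resize(im[145:245,240:350],None,fx=7,fy=6,interpolation=2)
cv2.imwrite("pics/s8.png",np.clip(o.astype(float)*1.8,0,255).astype(np.uint8))
E
```

```text
t: 9.05
tcp_pos: [0.5708, -0.0533, 0.0195]
orientation: [-90.0, -0.0, 15.3]
ft_force: [-2.1, -0.6, 5.8]
width: 0.0571
t: 9.22
tcp_pos: [0.5708, -0.0534, 0.0194]
orientation: [-90.0, -0.0, 15.3]
ft_force: [-3.9, -1.2, 14.7]
width: 0.0569
```

View pics/s8.png

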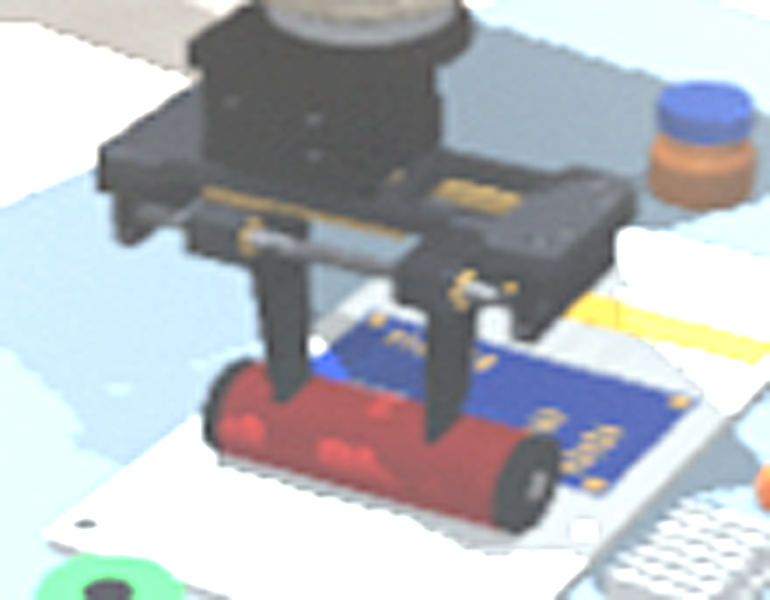

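Contact comes at a reading of 0.0195, with about 12 N/mm stiffness. Now the first forward stroke of 30 mm, which should advance the roller 15 mm.

```bash
python3 -m pendant '[[[0,0,0.1,0,0.6],[0,0,0.1,0,0.6],[0,0,0.1,0,0.6],[0,0,0.1,0,0.6],[0,0,0.1,0,0.6],[0,0,0.1,0,0.6]]]';python3 -m pendant '[[[0,0,0.1,0,0.6],[0,0,0.1,0,0.6],[0,0,0.1,0,0.6],[0,0,0.1,0,0.6],[0,0,0,0,0.6]]]'
python3 - <<'E'
from h import *
im=r.get_image("scene");o=cv2.resize(im[145:245,240:350],None,fx=7,fy=6,interpolation=2)
cv2.imwrite("pics/s9.png",np.clip(o.astype(float)*1.8,0,255).astype(np.uint8))
E
```

```text
t: 9.77
tcp_pos: [0.567, -0.0389, 0.0194]
orientation: [-90.0, -0.1, 15.3]
ft_force: [-3.5, -1.2, 13.7]
width: 0.0567
t: 10.18
tcp_pos: [0.5644, -0.029, 0.0194]
orientation: [-90.0, -0.1, 15.3]
ft_force: [-3.5, -0.3, 12.8]
width: 0.0571
```

View pics/s9.png

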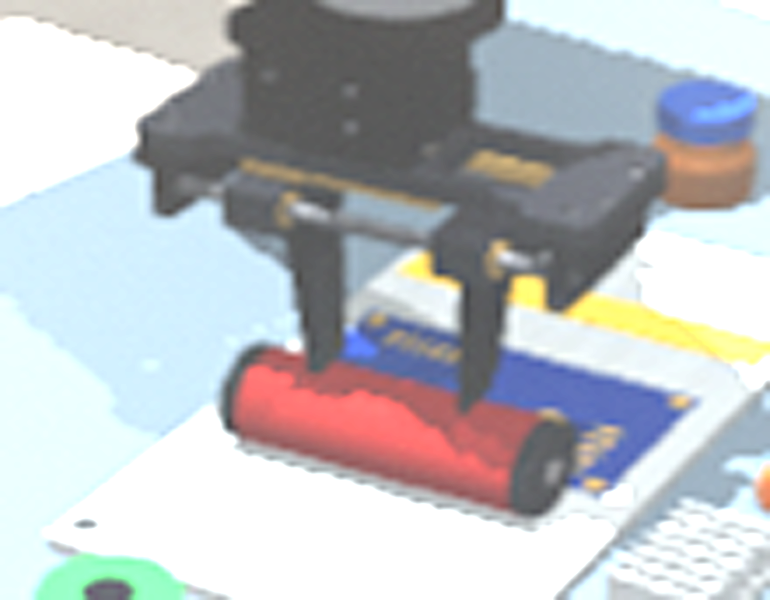

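It rolled about 12.5 mm for 25 mm of tip travel, so there was no slip. For the next strokes I'll open the fingers wider for yaw leverage and turn about 2° towards the strip's direction.

```bash
python3 -m pendant '[[[0,-0.3,0,0,0.95],[0,0,0,0,0.95],[0,0,-0.52,0,0.95],[0,0,0,0,0.95],[0,0.15,0,0,0.95],[0,0.12,0,0,0.95],[0,0.03,0,0,0.95]]]'; python3 -m pendant '[[[0,0,0.15,0.03,0.95],[0,0,0.15,0.03,0.95],[0,0,0.15,0.03,0.95],[0,0,0.15,0.03,0.95],[0,0,0.15,0.03,0.95],[0,0,0.15,0.03,0.95],[0,0,0.15,0.03,0.95],[0,0,0.15,0.03,0.95],[0,0,0.1,0,0.95],[0,0,0.05,0,0.95],[0,0,0,0,0.95]]]'; python3 -m pendant '[[[0,-0.3,0,0,0.95],[0,0,0,0,0.95],[0,0,-0.68,0,0.95],[0,0,0,0,0.95],[0,0.15,0,0,0.95],[0,0.12,0,0,0.95],[0,0.03,0,0,0.95]]]'
```

```text
t: 10.82
tcp_pos: [0.5685, -0.042, 0.0193]
orientation: [-90.1, -0.1, 15.3]
ft_force: [-1.2, -0.8, 25.2]
width: 0.0896
t: 11.73
tcp_pos: [0.5601, -0.0088, 0.0193]
orientation: [-90.1, -0.2, 14.2]
ft_force: [-0.1, 0.8, 16.8]
width: 0.0904
t: 12.32
tcp_pos: [0.5629, -0.0254, 0.0192]
orientation: [-90.0, -0.0, 14.1]
ft_force: [-8.1, -3.0, 28.9]
width: 0.0901
```

```bash
python3 - <<'E'
from h import *
im=r.get_image("scene");o=cv2.resize(im[145:245,240:350],None,fx=7,fy=6,interpolation=2)
cv2.imwrite("pics/s10.png",np.clip(o.astype(float)*1.8,0,255).astype(np.uint8))
E
```

```text
(no output)
```

View pics/s10.png

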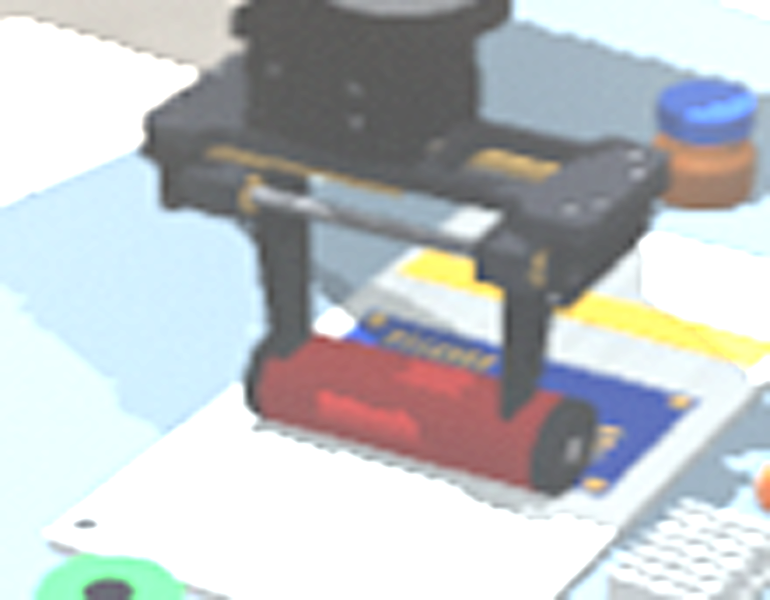

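```bash
python3 -m pendant '[[[0,-0.03,0.1,0.03,0.95],[0,0,0.15,0.03,0.95],[0,0,0.15,0.03,0.95],[0,0,0.15,0.03,0.95],[0,0,0.15,0.03,0.95],[0,0,0.15,0.03,0.95],[0,0,0.15,0.03,0.95],[0,0,0.15,0,0.95],[0,0,0.15,0,0.95],[0,0,0.1,0,0.95],[0,0,0.06,0,0.95],[0,0,0,0,0.95]]]'; python3 -m pendant '[[[0,-0.4,0,0,0.95],[0,-0.4,0,0,0.95],[0,-0.4,0,0,0.95],[0,0,0,0,0.95]]]'
python3 - <<'E'
from fit import *
im,a,_=masks("scene",(300,208),None)
print(fit(rollmask,"scene",a,[.56,0,.24,.115]))
o=im.copy();o[a]=(255,255,255)
o=cv2.resize(np.hstack([im[145:245,240:350],o[145:245,240:350]]),None,fx=3.6,fy=5,interpolation=2)
cv2.imwrite("pics/s11.png",np.clip(o.astype(float)*1.6,0,255).astype(np.uint8))
E
```

```text
t: 13.37
tcp_pos: [0.5539, 0.0107, 0.0193]
orientation: [-90.0, 0.0, 13.1]
ft_force: [-4.4, -0.9, 13.0]
width: 0.0905
t: 13.7
tcp_pos: [0.5555, 0.0101, 0.0511]
orientation: [-90.0, -0.2, 13.0]
ft_force: [0.7, -0.9, 0.1]
width: 0.0906
(array([5.58600e-01, 1.90000e-03, 1.35518e+01, 1.14300e-01]), np.float64(0.055), np.int64(583), np.float64(656.0))
```

View pics/s11.png

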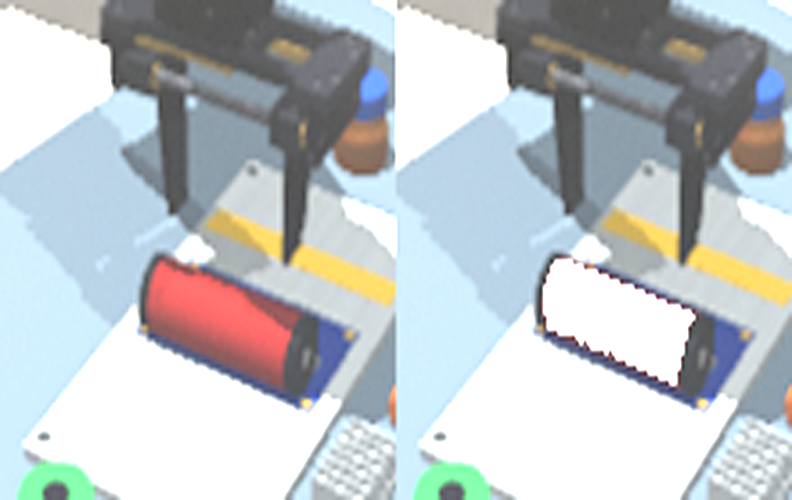

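The roller is near (0.560, -0.002) with yaw about 13.3°, now parallel to the strip, and 118 to 120 mm remain. I'll carry on with the strokes.

```bash
python3 -m pendant '[[[0,0.4,-0.8,0,0.95],[0,0.4,0,0,0.95],[0,0.3,0,0,0.95],[0,0.12,0,0,0.95],[0,0.06,0,0,0.95],[0,0,0,0,0.95]]]'; python3 -m pendant '[[[0,0,0.1,0,0.95],[0,0,0.2,0,0.95],[0,0,0.2,0,0.95],[0,0,0.2,0,0.95],[0,0,0.2,0,0.95],[0,0,0.2,0,0.95],[0,0,0.2,0,0.95],[0,0,0.1,0,0.95],[0,0,0,0,0.95]]]'
```

```text
t: 14.25
tcp_pos: [0.5589, -0.0095, 0.019]
orientation: [-90.0, -0.0, 13.0]
ft_force: [-9.7, -4.2, 33.0]
width: 0.0902
t: 15.0
tcp_pos: [0.5502, 0.0253, 0.0191]
orientation: [-90.0, 0.0, 13.1]
ft_force: [-12.9, -2.1, 37.1]
width: 0.0901
```

```bash
python3 -m pendant '[[[0,-0.4,0,0,0.95],[0,0,0,0,0.95],[0,0,-0.7,0,0.95],[0,0,0,0,0.95],[0,0.2,0,0,0.95],[0,0.1,0,0,0.95],[0,0.02,0,0,0.95]]]'; python3 -m pendant '[[[0,0,0.1,0,0.95],[0,0,0.2,0,0.95],[0,0,0.2,0,0.95],[0,0,0.2,0,0.95],[0,0,0.2,0,0.95],[0,0,0.2,0,0.95],[0,0,0.2,0,0.95],[0,0,0.1,0,0.95],[0,0,0,0,0.95]]]'
```

```text
t: 15.58
tcp_pos: [0.5549, 0.0079, 0.0192]
orientation: [-90.0, 0.0, 13.0]
ft_force: [-4.0, -1.0, 19.9]
width: 0.0904
t: 16.33
tcp_pos: [0.5462, 0.0427, 0.0194]
orientation: [-90.0, 0.1, 13.1]
ft_force: [-7.0, -1.3, 17.3]
width: 0.0905
```

```bash
python3 -m pendant '[[[0,-0.4,0,0,0.95],[0,0,0,0,0.95],[0,0,-0.7,0,0.95],[0,0,0,0,0.95],[0,0.25,0,0,0.95],[0,0.1,0,0,0.95],[0,0.03,0,0,0.95]]]'; python3 -m pendant '[[[0,0,0.1,0,0.95],[0,0,0.2,0,0.95],[0,0,0.2,0,0.95],[0,0,0.2,0,0.95],[0,0,0.2,0,0.95],[0,0,0.2,0,0.95],[0,0,0.2,0,0.95],[0,0,0.1,0,0.95],[0,0,0,0,0.95]]]';  python3 -m pendant '[[[0,-0.5,0,0,0.95],[0,-0.5,0,0,0.95],[0,-0.5,0,0,0.95],[0,0,0,0,0.95]]]'
python3 - <<'E'
from fit import *
im,a,b=masks("scene",(310,200),(324,192))
print(fit(rollmask,"scene",a,[.546,.05,.23,.115]))
o=im.copy();o[a]=(255,255,255)
o=cv2.resize(np.hstack([im[145:245,240:350],o[145:245,240:350]]),None,fx=3.6,fy=5,interpolation=2)
cv2.imwrite("pics/s12.png",np.clip(o.astype(float)*1.6,0,255).astype(np.uint8))
E
```

```text
t: 16.92
tcp_pos: [0.5509, 0.025, 0.0192]
orientation: [-90.0, 0.0, 13.0]
ft_force: [-4.4, -2.3, 15.8]
width: 0.0904
t: 17.67
tcp_pos: [0.5422, 0.0597, 0.0195]
orientation: [-90.0, 0.1, 13.1]
ft_force: [-5.5, -1.5, 10.1]
width: 0.0903
t: 18.0
tcp_pos: [0.5439, 0.0593, 0.0583]
orientation: [-90.0, -0.1, 13.1]
ft_force: [0.1, -0.1, -0.8]
width: 0.0902Traceback (most recent call last):
  File "<stdin>", line 2, in <module>
  File "fit.py", line 27, in masks
    return im,biggest((im[...,2]>1.5*im[...,1])&(im[...,2]>1.5*im[...,0])&(V>25),nr),(None if ns is None else biggest((H>20)&(H<34)&(S>110)&(V>100),ns))
                                                                                                              ~~~~~~~^^^^^^^^^^^^^^^^^^^^^^^^^^^^^^^^^^
  File "m.py", line 5, in biggest
    i=min([i for i in range(1,n) if s[i,4]>60],key=lambda i:np.hypot(*(c[i]-near)))
ValueError: min() iterable argument is empty
```

```bash
python3 - <<'E'
from fit import *
im,a,b=masks("scene",(310,200),None)
print(fit(rollmask,"scene",a,[.546,.05,.23,.115]))
o=im.copy();o[a]=(255,255,255)
o=cv2.resize(np.hstack([im[145:245,240:350],o[145:245,240:350]]),None,fx=3.6,fy=5,interpolation=2)
cv2.imwrite("pics/s12.png",np.clip(o.astype(float)*1.6,0,255).astype(np.uint8))
E
```

```text
(array([ 0.5451,  0.056 , 13.911 ,  0.1136]), np.float64(0.045), np.int64(536), np.float64(612.0))
```

View pics/s12.png

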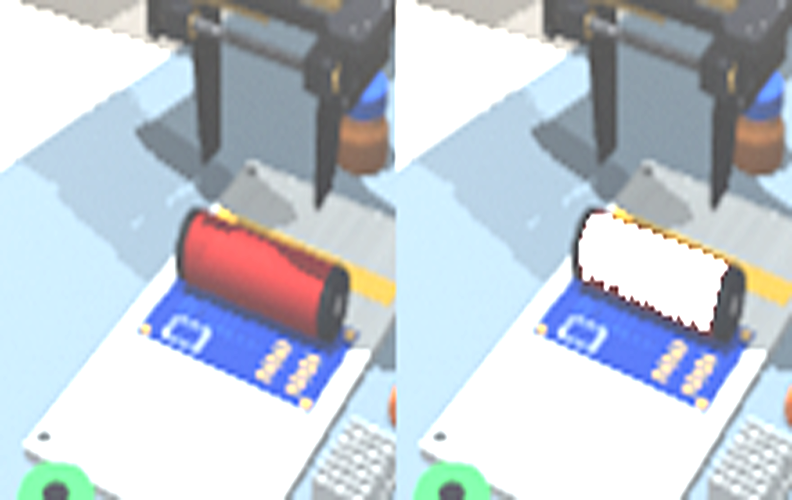

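```bash
python3 -m pendant '[[[0,0.5,-0.7,0,0.95],[0,0.5,0,0,0.95],[0,0.3,0,0,0.95],[0,0.14,0,0,0.95],[0,0.04,0,0,0.95],[0,0,0,0,0.95]]]'; python3 -m pendant '[[[0,0,0.1,0,0.95],[0,0,0.2,0,0.95],[0,0,0.2,0,0.95],[0,0,0.2,0,0.95],[0,0,0.2,0,0.95],[0,0,0.2,0,0.95],[0,0,0.2,0,0.95],[0,0,0.1,0,0.95],[0,0,0,0,0.95]]]'
```

```text
t: 18.6
tcp_pos: [0.5465, 0.042, 0.0196]
orientation: [-90.0, 0.1, 13.1]
ft_force: [-1.0, 0.3, 1.2]
width: 0.0902
t: 19.35
tcp_pos: [0.5392, 0.0763, 0.0201]
orientation: [-90.0, -0.0, 13.1]
ft_force: [-0.9, -0.4, 0.3]
width: 0.0901
```

```bash
python3 -m pendant '[[[0,-0.5,0,0,0.95],[0,-0.5,0,0,0.95],[0,-0.5,0,0,0.95],[0,0,0,0,0.95]]]'; python3 - <<'E'
from fit import *
im,a,b=masks("scene",(315,195),None)
print(fit(rollmask,"scene",a,[.543,.065,.23,.115]))
o=im.copy();o[a]=(255,255,255)
o=cv2.resize(np.hstack([im[145:245,240:350],o[145:245,240:350]]),None,fx=3.6,fy=5,interpolation=2)
cv2.imwrite("pics/s13.png",np.clip(o.astype(float)*1.6,0,255).astype(np.uint8))
E
```

```text
t: 19.68
tcp_pos: [0.5404, 0.0757, 0.0594]
orientation: [-90.0, -0.2, 13.0]
ft_force: [0.7, -0.8, -0.1]
width: 0.0907
(array([ 0.5429,  0.0596, 15.1817,  0.1142]), np.float64(0.012), np.int64(546), np.float64(619.0))
```

View pics/s13.png

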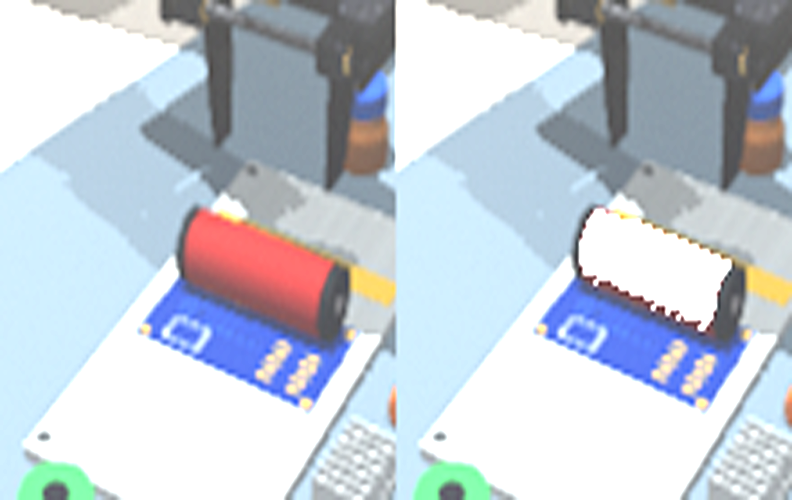

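Contact was too light at about 1 N, so the roller barely moved on that stroke. I'll redo it with firmer contact.

```bash
python3 -m pendant '[[[0,0,-0.7,0,0.95],[0,0.5,-0.7,0,0.95],[0,0.5,0,0,0.95],[0,0.3,0,0,0.95],[0,0.16,0,0,0.95],[0,0.09,0,0,0.95],[0,0,0,0,0.95],[0,0,0,0,0.95]]]'
```

```text
t: 20.4
tcp_pos: [0.5466, 0.0419, 0.0191]
orientation: [-90.0, 0.1, 13.1]
ft_force: [-4.6, -1.4, 8.9]
width: 0.0899
```

```bash
python3 -m pendant '[[[0,0.03,0,0,0.95],[0,0,0.1,0,0.95],[0,0,0.2,0,0.95],[0,0,0.2,0,0.95],[0,0,0.2,0,0.95],[0,0,0.2,0,0.95]]]';python3 -m pendant '[[[0,0,0.2,0,0.95],[0,0,0.2,0,0.95],[0,0,0.1,0,0.95],[0,0,0,0,0.95]]]'; python3 - <<'E'
from fit import *
im=r.get_image("scene")
o=cv2.resize(im[145:245,240:350],None,fx=7,fy=6,interpolation=2)
cv2.imwrite("pics/s14.png",np.clip(o.astype(float)*1.6,0,255).astype(np.uint8))
E
```

```text
t: 20.9
tcp_pos: [0.5411, 0.0641, 0.0193]
orientation: [-90.0, 0.1, 13.1]
ft_force: [-9.1, -4.0, 21.0]
width: 0.0901
t: 21.23
tcp_pos: [0.5379, 0.0765, 0.0193]
orientation: [-90.0, 0.1, 13.1]
ft_force: [-11.9, -2.4, 22.3]
width: 0.0904
```

View pics/s14.png

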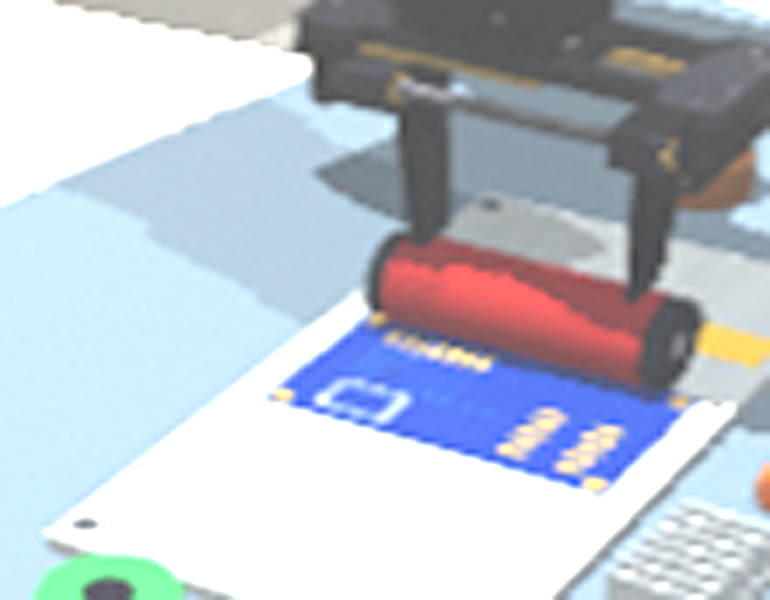

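```bash
python3 -m pendant '[[[0,-0.4,0,0,0.95],[0,0,0,0,0.95],[0,0,-0.7,0,0.95],[0,0,0,0,0.95],[0,0.25,0,0,0.95],[0,0.1,0,0,0.95],[0,0.04,0,0,0.95]]]'; python3 -m pendant '[[[0,0,0.1,0,0.95],[0,0,0.2,0,0.95],[0,0,0.2,0,0.95],[0,0,0.2,0,0.95],[0,0,0.2,0,0.95],[0,0,0.2,0,0.95],[0,0,0.2,0,0.95],[0,0,0.1,0,0.95],[0,0,0,0,0.95]]]'
```

```text
t: 21.87
tcp_pos: [0.5434, 0.059, 0.0186]
orientation: [-90.0, -0.0, 13.1]
ft_force: [-4.5, -3.6, 26.0]
width: 0.0904
t: 22.62
tcp_pos: [0.5347, 0.0938, 0.0193]
orientation: [-90.0, 0.0, 13.1]
ft_force: [-7.7, -1.4, 23.9]
width: 0.0902
```

```bash
python3 -m pendant '[[[0,-0.4,0,0,0.95],[0,0,0,0,0.95],[0,0,-0.7,0,0.95],[0,0,0,0,0.95],[0,0.25,0,0,0.95],[0,0.1,0,0,0.95],[0,0.03,0,0,0.95]]]'; python3 -m pendant '[[[0,0,0.1,0,0.95],[0,0,0.2,0,0.95],[0,0,0.2,0,0.95],[0,0,0.2,0,0.95],[0,0,0.2,0,0.95],[0,0,0.2,0,0.95],[0,0,0.2,0,0.95],[0,0,0.1,0,0.95],[0,0,0,0,0.95]]]';  python3 -m pendant '[[[0,-0.7,0,0,0.95],[0,-0.7,0,0,0.95],[0,-0.7,0,0,0.95],[0,-0.7,0,0,0.95]]]'
```

```text
t: 23.2
tcp_pos: [0.5392, 0.0761, 0.0186]
orientation: [-90.0, 0.0, 13.1]
ft_force: [-3.4, -2.7, 18.8]
width: 0.0904
t: 23.95
tcp_pos: [0.5305, 0.1108, 0.0193]
orientation: [-90.0, 0.1, 13.1]
ft_force: [-6.3, -1.6, 19.6]
width: 0.0904
t: 24.28
tcp_pos: [0.531, 0.1104, 0.0888]
orientation: [-90.0, 0.1, 13.1]
ft_force: [0.1, -0.2, -0.2]
width: 0.0904
```

```bash
python3 -m pendant '[[[0,0,-1,0,0.95],[0,0,-1,0,0.95],[0,0,-1,0,0.95],[0,0,-1,0,0.95],[0,0,-1,0,0.95],[0,0,-1,0,0.95],[0,0,-1,0,0.95],[0,0,-1,0,0.95],[0,0,-1,0,0.95],[0,0,-1,0,0.95],[0,0,-1,0,0.95],[0,0,0,0,0.95]]]'; python3 - <<'E'
from fit import *
im,a,b=masks("top",(300,216),None)
print(fit(rollmask,"top",a,[.535,.1,.23,.115]))
cv2.imwrite("pics/t15.png",cv2.resize(im[130:280,220:420],None,fx=4,fy=4,interpolation=2))
im,a,b=masks("scene",(320,190),None)
print(fit(rollmask,"scene",a,[.535,.1,.23,.115]))
o=cv2.resize(im[145:245,240:350],None,fx=7,fy=6,interpolation=2)
cv2.imwrite("pics/s15.png",np.clip(o.astype(float)*1.6,0,255).astype(np.uint8))
E
```

```text
t: 25.28
tcp_pos: [0.5943, -0.1611, 0.0878]
orientation: [-90.0, -0.0, 12.9]
ft_force: [0.0, 0.1, -0.2]
width: 0.0902
(array([ 6.646000e-01,  6.620000e-02, -1.366772e+02, -3.640000e-02]), np.float64(14.792), np.int64(295), np.float64(265.0))
(array([ 0.5358,  0.1104, 14.4768,  0.1044]), np.float64(0.008), np.int64(506), np.float64(534.0))
```

View pics/t15.png

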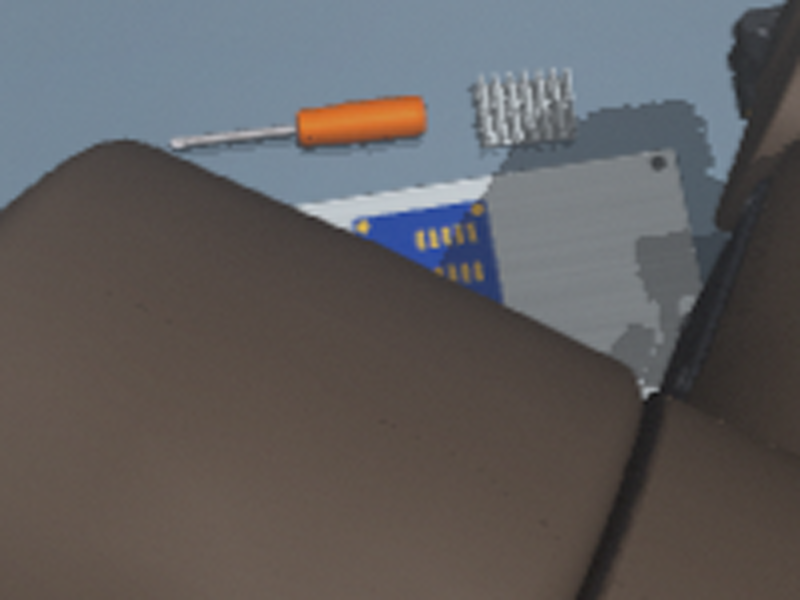

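View pics/s15.png

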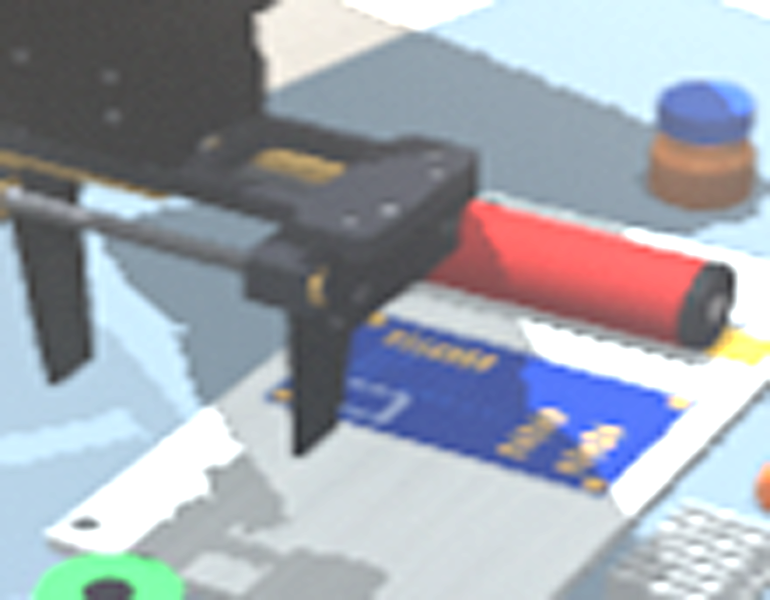

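```bash
python3 -m pendant '[[[0,0,1,0,0.95],[0,0,1,0,0.95],[0,0,1,0,0.95],[0,0,1,0,0.95],[0,0,1,0,0.95],[0,0,1,0,0.95],[0,0,1,0,0.95],[0,0,1,0,0.95],[0,0,1,0,0.95],[0,0,1,0,0.95],[0,0,1,0,0.95],[0,0,1,0,0.95]]]';python3 -m pendant '[[[0,0,1,0,0.95],[0,0,1,0,0.95],[0,0,1,0,0.95],[0,0,1,0,0.95],[0,0,1,0,0.95],[0,0,1,0,0.95],[0,0,1,0,0.95],[0,0,1,0,0.95],[0,0,1,0,0.95],[0,0,1,0,0.95],[0,0,1,0,0.95],[0,0,0,0,0.95]]]'; python3 - <<'E'
from fit import *
im=r.get_image("top")
cv2.imwrite("pics/t16.png",cv2.resize(im[130:280,220:420],None,fx=4,fy=4,interpolation=2))
im,a,b=masks("top",(300,216),None)
try: print(fit(rollmask,"top",a,[.535,.1,.23,.115]))
except Exception as e: print(e)
im,a,b=masks("scene",(320,190),None)
print(fit(rollmask,"scene",a,[.535,.1,.23,.115]))
o=cv2.resize(im[145:245,240:350],None,fx=7,fy=6,interpolation=2)
cv2.imwrite("pics/s16.png",np.clip(o.astype(float)*1.6,0,255).astype(np.uint8))
E
```

```text
t: 26.38
tcp_pos: [0.5243, 0.1366, 0.0885]
orientation: [-90.0, 0.0, 13.1]
ft_force: [-0.0, -0.1, 0.5]
width: 0.0903
t: 27.38
tcp_pos: [0.4612, 0.4063, 0.0884]
orientation: [-90.0, 0.0, 13.3]
ft_force: [-0.1, -0.1, 0.2]
width: 0.0902
(array([ 0.5304,  0.1063, 10.5969,  0.113 ]), np.float64(2.542), np.int64(826), np.float64(881.0))
(array([ 0.5291,  0.1135, 12.9963,  0.1168]), np.float64(0.323), np.int64(465), np.float64(587.0))
```

View pics/t16.png

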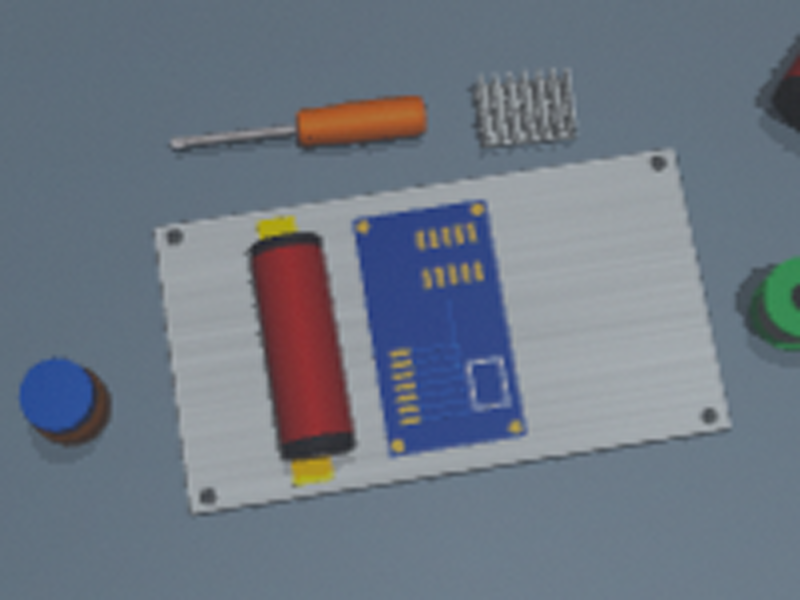

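View pics/s16.png

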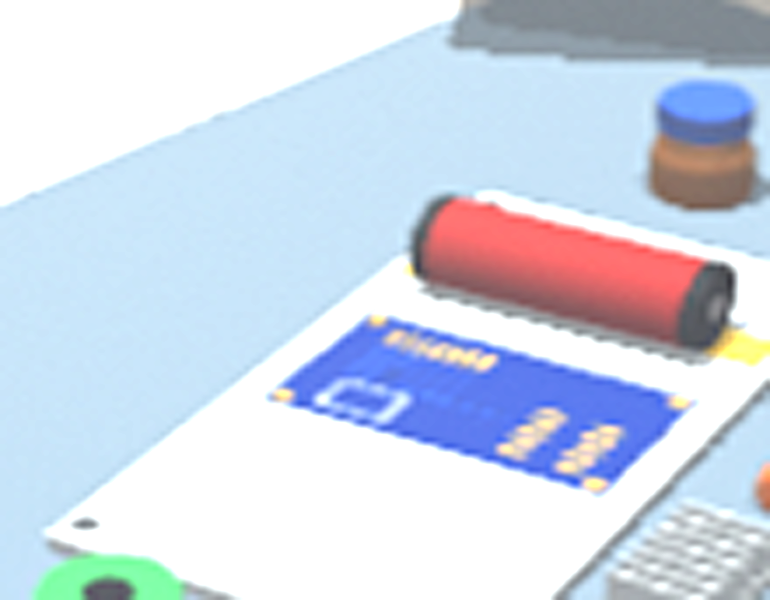

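```bash
python3 - <<'E'
from fit import *
im,a,b=masks("top",(297,217),None)
for p0 in([.532,.104,.235,.1135],[.531,.108,.22,.114],[.535,.105,.21,.112]):
    print(fit(rollmask,"top",a,p0))
im,a,b=masks("scene",(320,190),None)
print(fit(rollmask,"scene",a,[.532,.112,.235,.1135]))
print(r.observe()["tcp_pos"])
E
```

```text
(array([ 0.5301,  0.1077, 14.1044,  0.1142]), np.float64(0.017), np.int64(824), np.float64(887.0))
(array([ 0.5301,  0.1077, 14.1868,  0.1142]), np.float64(0.015), np.int64(824), np.float64(887.0))
(array([ 0.5301,  0.1077, 14.2115,  0.1142]), np.float64(0.016), np.int64(824), np.float64(887.0))
(array([ 0.5283,  0.1136, 14.3548,  0.1157]), np.float64(0.025), np.int64(462), np.float64(586.0))
[0.46339044 0.40150032 0.0886544 ]
```

Refit from the top view: roller at (0.5301, 0.1077) with yaw 14.1°. That leaves 5.7 mm to the strip's middle line, about 11.4 mm of tip travel, and 1° of yaw.

```bash
python3 -m pendant '[[[0,0,-1,0,0.95],[0,0,-1,0,0.95],[0,0,-1,0,0.95],[0,0,-1,0,0.95],[0,0,-1,0,0.95],[0,0,-1,0,0.95],[0,0,-1,0,0.95],[0,0,-1,0,0.95],[0,0,-1,0,0.95],[0,0,-1,0,0.95],[0,0,-1,0,0.95],[0,0,-1,0,0.95]]]';python3 -m pendant '[[[0,0,-0.17,0,0.95],[0,0,0,0,0.95],[0,0,0,0,0.95],[0,0,0,0,0.95]]]'
```

```text
t: 28.63
tcp_pos: [0.5314, 0.1078, 0.0889]
orientation: [-90.0, -0.0, 13.0]
ft_force: [0.7, -0.7, -0.9]
width: 0.0904
t: 28.97
tcp_pos: [0.5321, 0.1063, 0.0888]
orientation: [-90.0, 0.0, 13.0]
ft_force: [0.3, -0.9, 1.0]
width: 0.0902
```

```bash
python3 -m pendant '[[[0,0.6,-0.06,0,0.95],[0,0.6,0,0,0.95],[0,0.6,0,0,0.95],[0,0.5,0,0,0.95],[0,0.3,0,0,0.95],[0,0,0,0,0.95],[0,0,0,0,0.95],[0,0,0,0,0.95]]]'
```

```text
t: 29.63
tcp_pos: [0.5331, 0.1046, 0.0244]
orientation: [-90.0, -0.1, 13.1]
ft_force: [-0.0, 0.2, -0.1]
width: 0.0904
```

```bash
python3 -m pendant '[[[0,0.1,0,0,0.95],[0,0.08,0,0,0.95],[0,0.04,0,0,0.95],[0,0.02,0,0,0.95],[0,0,0,0,0.95],[0,0,0,0,0.95]]]'
```

```text
t: 30.13
tcp_pos: [0.5332, 0.1042, 0.0194]
orientation: [-90.0, -0.1, 13.0]
ft_force: [-3.9, -0.4, 18.5]
width: 0.0906
```

```bash
python3 -m pendant '[[[0,0,0.06,0.04,0.95],[0,0,0.1,0.05,0.95],[0,0,0.1,0.05,0.95],[0,0,0.1,0.05,0.95],[0,0,0.06,0.02,0.95],[0,0,0.04,0,0.95],[0,0,0,0,0.95],[0,0,0,0,0.95]]]';python3 -m pendant '[[[0,-0.5,0,0,0.95],[0,-0.7,0,0,0.95],[0,-0.9,0,0,0.95],[0,-0.7,0,0,0.95],[0,0,1,0,0.95],[0,0,1,0,0.95],[0,0,1,0,0.95],[0,0,1,0,0.95],[0,0,1,0,0.95],[0,0,1,0,0.95],[0,0,1,0,0.95],[0,0,1,0,0.95]]]';python3 -m pendant '[[[0,0,1,0,0.95],[0,0,1,0,0.95],[0,0,1,0,0.95],[0,0,1,0,0.95],[0,0,0,0,0.95]]]'
python3 - <<'E'
from fit import *
im,a,b=masks("top",(293,217),None)
for p0 in([.532,.112,.235,.1135],[.531,.115,.22,.114]): print(fit(rollmask,"top",a,p0))
cv2.imwrite("pics/t17.png",cv2.resize(im[130:280,220:420],None,fx=4,fy=4,interpolation=2))
im,a,b=masks("scene",(320,190),None)
print(fit(rollmask,"scene",a,[.532,.117,.235,.1135]))
o=cv2.resize(im[145:245,240:370],None,fx=6,fy=6,interpolation=2)
cv2.imwrite("pics/s17.png",o)
E
```

```text
t: 30.8
tcp_pos: [0.5306, 0.1155, 0.0193]
orientation: [-90.0, -0.1, 12.1]
ft_force: [-4.8, 0.0, 18.4]
width: 0.0902
t: 31.8
tcp_pos: [0.4884, 0.3123, 0.088]
orientation: [-90.0, -0.0, 12.0]
ft_force: [0.7, 0.2, 0.1]
width: 0.0903
t: 32.22
tcp_pos: [0.467, 0.4124, 0.0878]
orientation: [-89.9, -0.1, 12.1]
ft_force: [-0.1, -0.4, -0.5]
width: 0.0905
(array([ 0.5289,  0.1132, 13.2923,  0.1147]), np.float64(0.02), np.int64(829), np.float64(889.0))
(array([ 0.5288,  0.1132, 13.298 ,  0.1147]), np.float64(0.051), np.int64(829), np.float64(893.0))
(array([ 0.5269,  0.1192, 13.3459,  0.1155]), np.float64(0.011), np.int64(453), np.float64(579.0))
```

View pics/t17.png

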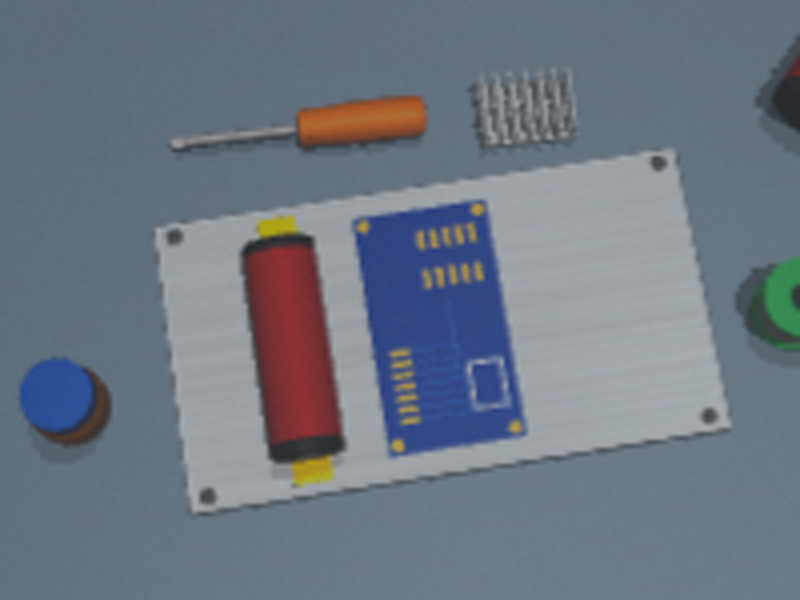

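View pics/s17.png

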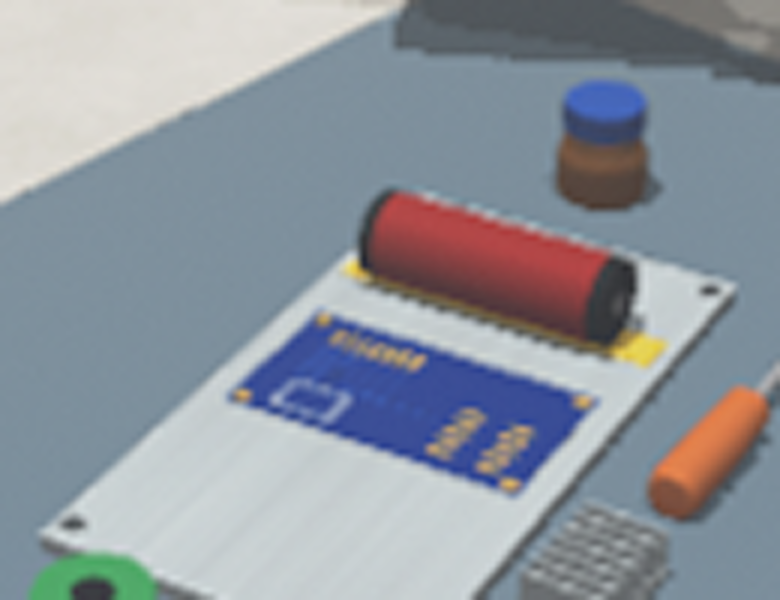

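The roller now lies on the strip's middle line: 0 mm off across, 0.25° yaw, about 4 mm lengthwise, with yellow showing at both ends. The gripper is clear of everything and the other things are where they were. I'm handing in.

```bash
python3 -c "
from station import r
print(r.observe()['dq'].round(2)); print(r.sign_off())"
```

```text
[-1.65 -0.43  0.94 -0.07 -0.06 -0.35]
the job is handed in; nothing more can be done
None
```

The red roller is now at rest on the yellow strip, and I handed the job in at about 32 s. I pushed the top of the middle-sized roller with the open fingertips in short strokes, rolling it along the carrier and over the board, and then moved the gripper clear.

**Last checks (top camera):**

| Check | Result |
|---|---|
| Roller's middle line, across the strip | about 0 mm off |
| Angle to the strip | about 0.25° |
| Lengthwise offset | about 4 mm; yellow shows at both ends |
| Other things on the bench | jar, spool, heatsink and screwdriver look unmoved |

**What failed or disagreed:**
- **Tool height:** The reported tool height was about 34 mm lower than the fingertips really were. I set the height by touch instead; the highest contact force I read was about 37 N, on the fingertips only.
- **Slipped stroke:** One stroke had too little pressure and hardly moved the roller, so its fingertips may have slid on the roller. I repeated it.
- **Turning while rolling:** The roller started about 2° off the strip's direction. I straightened it during three of the strokes, so its ends will have slipped a little sideways, by my estimate 1–3 mm.
- **Camera disagreement:** The scene camera places the roller about 6 mm further along than the top camera does. It showed an offset of 4–6 mm in the same direction all along. I trusted the top camera, and its picture of the strip ends agrees.

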